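Fit a heating block into a dry-block heater

ROBOT

A 6-joint arm with a two-finger parallel gripper is mounted at the origin on the work surface. World frame = base frame: x ahead of the robot, y to its left, z up, the work surface at z = 0. Lengths are in m, angles in rad, forces in N, time in s.
With the tool pointing down it reaches from about 0.35 to 0.85 m from the base axis. Payload 8.1 kg.
Tool frame: the origin (TCP) lies on the centre line of the jaws, within the pads' length; the fingertips stand robot.tip_extent ahead of it and the grasp point (between the pads) lies 11 mm behind it (robot.tip_extent is the distance from the TCP to the fingertips, in m); y points along the fingers, z is the direction in which the jaws open and shut, and the axes are right-handed (so a half turn about y gives the same grasp; the last joint's range is limited). The gripper opens to 93 mm and grips with 3 to 60 N. Pads are 15 mm wide; open, the fingers measure 128 mm over their backs; the gripper's body (75 mm by 188 mm) begins 65 mm behind the grasp point.
Start: joints at [1.034, 0.13, 1.488, -0, 1.523, -0.085], TCP at [0.262, 0.54, 0.197] pointing down, gripper open.
Joint ranges: [-2.96, 2.96], [-0.89, 2.26], [0.02, 2.5], [-1.34, 4.48], [0, 2.73], [-2.66, 2.66]. Speed limits (rad/s): [2.39, 2.39, 2.79, 3.14, 3.14, 3.14].

INTERFACE

Orientations are given as a rotation vector (axis times angle).
In Python, from plant import monitor, optics, robot gives the robot as it stands.
- The arm moves only by the shell command python3 -m inch 'ROWS' [OPENING] [FORCE]. ROWS is JSON, a list that holds one entry, the list of rows, each a list of 6 numbers: the shift along the tool's x, y, z in mm, then the turn, a rotation vector about the tool's x, y, z in rad. A call has 1 to 8 rows; each row shifts and turns the commanded pose from where the row before left it, along the tool's axes as they then stand; what a row does not reach is not made up. A row lasts 1/8 s, in which the tool goes at most 62.5 mm and 10.7 degrees, less where a joint would pass 70% of its speed; a pose out of reach is approached as far as the arm can. A call is refused whole if a number of a shift passes 62.5 or a number of a turn 0.188, either way. A call with a gripper value outside its range is refused whole. OPENING is the finger opening in mm, from 0 to 93, set as the call begins (- or left out, the last holds). The fingers move at their own pace and stop on an object; FORCE is the grip in N (left out, the last holds). Time passes only in rows, so rows that do not move let the fingers close. It gives the time, the measured TCP pose, the force and the opening at its end, in the units of the state.
- monitor.read_state(): the state, without advancing time (a new reading comes with each control period).
- optics.read_camera(name): name is "scene" or "top"; returns a dict with "image" (480x640x3 uint8, blue, green, red), "fx", "fy", "cx", "cy" (pixels), "k1" (the pictures are not rectified: a ray, as slopes to the right and down, at radius r is drawn at 1 + k1 r^2 times it, then the intrinsics apply), "rvec" (rotation vector, rad) and "tvec" (3), from world to camera coordinates, as OpenCV has them. Camera axes: x right, y down, z forward; pixel columns grow to the right and rows downward; lengths in m; the calibration is good to about 2 mm. A picture is of the moment at which its call begins. There is no depth.
- robot.close_job(): hands the job in, once; it reports no verdict.
The state is a dict: "t": time; "q": joint angles; "dq": joint speeds; "joint_torque": joint torques, N m; "tool_pos": TCP position; "orientation": TCP orientation; "force": force on the tool from outside, world axes, zero at the start; "wrist_torque": the same for the moment, N m; "opening": finger opening in m.
Only numpy, scipy, OpenCV 4.12 (cv2) and the standard library are available. Lean on these libraries where they do the work, as an engineer would, in place of code of your own. Each camera call takes 0.05 s, during which the arm holds its last target.

TASK

Fit the heating block that has the six large wells into the dry-block heater: draw the heater's slide bolt right back, then lift the block by its handle, put one of its ends in first, tilted, under the fixed steel lip, and rock the other end down until the block lies flat on the pocket floor. Then push the bolt fully home over the block's flange and let go. Leave the block with the many small wells, the bottle and the tube rack where they are.

Things in the scene. Friction and masses are not known exactly. Their poses are not given: they have to be found in the camera images.
- block_mid (a point): The block to fit: aluminium, six large (19 mm) round wells in its top, 0.4 to 0.7 kg, upright on the bench. Base plate 110 x 64 x 14 mm; centred on it an upper body 84 x 62 mm up to 36 mm above the underside, leaving a flange 13 mm long, 14 mm thick at each end. Same either way round. Point: its centre, 38 mm above the underside; x along its length, y across, z up.
- handle (a point): Grip centre of the same block's black bar handle, 66 mm above its underside, 28 mm above block_mid: bar 60 mm long (along the block's x), 14 mm wide (y), 20 mm high, on two posts; 20 mm free below it to the block's top.
- end_a (a point): Middle of the lower edge of the same block's +x end (55 mm from its centre, at the underside).
- end_b (a point): Middle of the lower edge of the same block's -x end (55 mm from its centre, at the underside).
- spare_mid (a point): The other block, to be left alone: same size, shape and handle, but with 24 small (8 mm) wells. Point and axes as block_mid. The two blocks may have changed places.
- pocket (a point): Centre of the heater's pocket floor, 40 mm above the bench. The pocket is 113 mm long (x, -56.5 to +56.5 mm) and 67 mm wide (y); z up; the deck round it is 12 mm above its floor. The long rims and the +x rim have 4 mm 45-degree lead-ins. The lip is at the -x end (towards the robot), the bolt at the +x end.
- heater: Dry-block heater, a cream box fixed to the bench, turned up to 0.3 rad; origin on the bench below the pocket's centre, axes as the pocket's. It reaches from -85 to +125 mm in x and -75 to +125 mm in y; deck 52 mm above the bench; flat dark control panel on the deck beyond the pocket's +y side.
- lip (a point): Middle of the lower front edge of the fixed steel lip, 90 mm wide, 6 mm thick, which overhangs the pocket by 7 mm at its -x end; 22 mm above the floor. Below it is the pocket's upright end wall. The block cannot go in level: a flange goes under the lip tilted (0.12 to 0.3 rad, that end low, lower edge along the floor), then the other end is let down.
- bolt_tab (a point): Centre of the bolt's upright dark steel tab, to grip: 14 mm wide (y), 20 mm long (x), top 18 mm above this point, bolt plate (36 mm wide) 24 mm below it. Axes as the pocket's. With the bolt home it is 70 mm from the pocket's centre along +x, 46 mm above the pocket floor. The plate's tip is 22.5 mm nearer the pocket, its underside 2 mm above a seated flange.
- bolt (a joint): Slide of the bolt, m: 0 = fully home (tip 9 mm over the pocket's +x end, over the flange of a seated block), 0.025 = drawn right back, clear of the pocket. Opens along the pocket's +x, needs about 2 N and stays where it is left. It starts within 4 mm of home.
- bottle: Bystander: glass bottle 68 mm across, 130 mm high, standing; origin at the centre of its foot.
- tube_rack: Bystander: blue tube rack 100 x 180 mm, 50 mm high, with small capped tubes; origin at the centre of its underside.
Things that resemble listed ones, but are neither listed nor needed, are in the scene too. What is shaped like the part that bears block_mid but turquoise or yellow is not meant.

How it is judged:
On the way, in this order (a step that is already met when the one before it is completed fails the run):
1. the bolt is drawn back (value of joint bolt above 0.019 m), for 0.1 s.
2. the block with the large wells is lifted off the bench (height (world z) of block_mid above 0.07 m), for 0.1 s.
3. one end of the block is down in the pocket under the lip while the block is tilted (((x of end_a in the frame of pocket below -0.0475 m and z of end_a in the frame of pocket below 0.01 m and y of end_a in the frame of pocket between -0.008 and 0.008 m and angle between block_mid's own z axis and vertical above 0.06 rad) or (x of end_b in the frame of pocket below -0.0475 m and z of end_b in the frame of pocket below 0.01 m and y of end_b in the frame of pocket between -0.008 and 0.008 m and angle between block_mid's own z axis and vertical above 0.06 rad))), for 0.05 s.
4. the block lies flat on the pocket floor, the bolt not yet over it (angle between block_mid's own z axis and vertical below 0.03 rad and z of block_mid in the frame of pocket between 0.034 and 0.041 m and x of block_mid in the frame of pocket between -0.005 and 0.005 m and y of block_mid in the frame of pocket between -0.005 and 0.005 m and angle between the x axis of block_mid and the x axis of pocket, either way round below 0.06 rad and value of joint bolt above 0.01 m), for 0.1 s.
At the end, for the whole second after the job is handed in: The block lies flat (within 0.03 rad) on the pocket floor, centred within 5 mm and aligned within 0.06 rad (either way round), at rest, with the bolt within 5 mm of fully home (angle between block_mid's own z axis and vertical below 0.03 rad and z of block_mid in the frame of pocket between 0.034 and 0.041 m and x of block_mid in the frame of pocket between -0.005 and 0.005 m and y of block_mid in the frame of pocket between -0.005 and 0.005 m and angle between the x axis of block_mid and the x axis of pocket, either way round below 0.06 rad and value of joint bolt below 0.005 m and velocity of joint bolt below 0.02 m/s); the robot touches nothing.
It fails at once if the other block is moved more than 20 mm (distance of spare_mid from where it was at the start of the episode above 0.02 m).
It fails at once if the bottle is moved more than 20 mm (distance of bottle from where it was at the start of the episode above 0.02 m).
It fails at once if the tube rack is moved more than 20 mm (distance of tube_rack from where it was at the start of the episode above 0.02 m).
It also fails if it takes over 64 s, if anything falls off the work surface, if the arm or the gripper's body presses on something with over 40 N, if the wrist force passes 120 N, or if a joint passes its speed limit or range.

## Working session

There is one attempt and no reset: what is moved stays moved. The work goes in short steps, Python scripts to look and compute and a shell command to move; the robot and the scene stay as the last step left them, time stands still between calls to the robot, and variables do not carry over. Pictures are saved under pics/ and viewed, and the job is handed in when it is done.

```bash
ls; mkdir -p pics; python3 - <<'E'
from plant import monitor, optics, robot
import cv2,numpy as np
print(monitor.read_state(), robot.tip_extent)
for n in("scene","top"):
    c=optics.read_camera(n); cv2.imwrite(f"pics/{n}0.png",c["image"])
    print(n,{k:v for k,v in c.items() if k!="image"})
    R=cv2.Rodrigues(np.array(c["rvec"],float))[0]; print(-R.T@np.array(c["tvec"]).ravel())
E
```

```text
pics
{'t': 0.0, 'q': array([ 1.03361662e+00,  1.31162558e-01,  1.48929152e+00, -8.94549885e-06,
        1.52297488e+00, -8.53927750e-02]), 'dq': array([ 1.93897615e-05, -1.57959438e-03,  1.94535352e-04, -2.79792807e-04,
       -1.07259594e-03,  9.42300359e-04]), 'joint_torque': array([ 1.02874754e-03, -5.59854555e+01, -4.91751981e+01,  7.68903131e-02,
        3.52412753e-02, -1.67445733e-04]), 'tool_pos': array([0.26161126, 0.53928683, 0.19637992]), 'orientation': array([-1.54336342,  0.35480889, -0.35393249]), 'force': array([-0.49719677, -0.26897601, -0.06133573]), 'wrist_torque': array([-0.0118317 ,  0.02504504, -0.01716598]), 'opening': 0.09274524999697764} 0.008
scene {'fx': 535.1379565635681, 'fy': 535.1379565635681, 'cx': 315.42409645596996, 'cy': 239.57469784143328, 'k1': -0.017948627304442244, 'rvec': array([ 1.90625668,  1.34561533, -0.61660277]), 'tvec': array([-0.22950786, -0.29950056,  1.62002238])}
[ 1.43019381 -0.29395268  0.79685912]
top {'fx': 460.8897215867021, 'fy': 460.8897215867021, 'cx': 321.1130079987815, 'cy': 240.3260718322897, 'k1': -0.043619099161343676, 'rvec': array([ 2.15398606, -2.21361175,  0.14819235]), 'tvec': array([0.02618495, 0.60465083, 1.00353134])}
[0.49956349 0.04502344 1.05913769]
```

View pics/scene0.png

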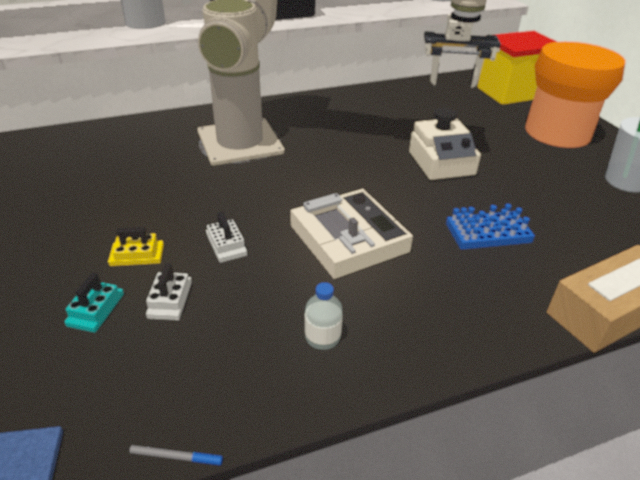

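View pics/top0.png

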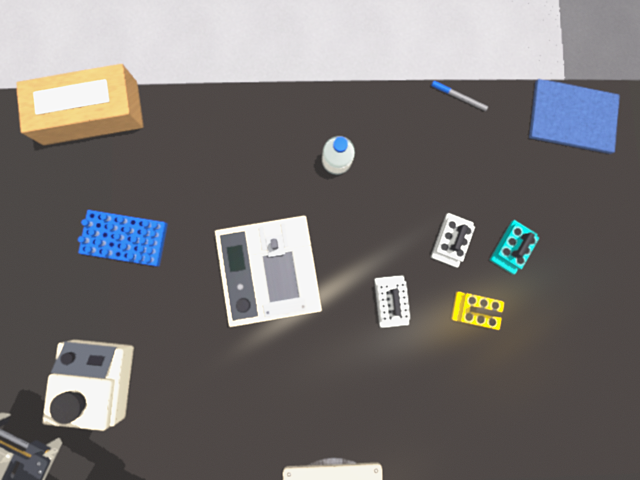

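The top view shows four lookalikes: a silver block with 6 large wells at (453,239), a silver block with 24 small wells at (392,301), turquoise at (515,247) and yellow at (479,310). By the description I want the silver one at (453,239). The heater is at (268,270) and its bolt tab is near (273,244). I'll check the choice in close crops.

```bash
cat > h.py <<'E'
import cv2,numpy as np
from plant import monitor, optics, robot
from scipy.spatial.transform import Rotation as Rot
class Cam:
    def __init__(s,n):
        c=optics.read_camera(n); s.n=n; s.im=c["image"]; s.K=np.array([[c["fx"],0,c["cx"]],[0,c["fy"],c["cy"]],[0,0,1.]])
        s.k=np.array([c["k1"],0,0,0,0.]); s.rv=np.array(c["rvec"],float); s.tv=np.array(c["tvec"],float).ravel()
        s.R=cv2.Rodrigues(s.rv)[0]; s.c=-s.R.T@s.tv
    def ray(s,uv):
        p=cv2.undistortPoints(np.array(uv,float).reshape(-1,1,2),s.K,s.k).reshape(-1,2)
        d=np.c_[p,np.ones(len(p))]@s.R; return d/np.linalg.norm(d,axis=1)[:,None]
    def plane(s,uv,z):
        d=s.ray(uv); return s.c+d*((z-s.c[2])/d[:,2])[:,None]
    def proj(s,P): return cv2.projectPoints(np.array(P,float).reshape(-1,1,3),s.rv,s.tv,s.K,s.k)[0].reshape(-1,2)
    def crop(s,name,x0,y0,w,h,f):
        cv2.imwrite("pics/"+name,cv2.resize(s.im[y0:y0+h,x0:x0+w],None,fx=f,fy=f,interpolation=cv2.INTER_CUBIC))
def tri(a,ua,b,ub):
    da=a.ray(ua)[0];db=b.ray(ub)[0]
    A=np.c_[da,-db]; t=np.linalg.lstsq(A,b.c-a.c,rcond=None)[0]
    p=a.c+da*t[0];q=b.c+db*t[1]; return (p+q)/2,np.linalg.norm(p-q)
E
python3 - <<'E'
from h import *
t=Cam("top");s=Cam("scene")
t.crop("a1.png",425,205,60,70,8);s.crop("a2.png",135,255,70,75,8)
t.crop("a3.png",205,210,125,125,5);s.crop("a4.png",280,180,140,100,5)
E
python3 -c "
import cv2,numpy as np
a=cv2.imread('pics/a1.png');b=cv2.imread('pics/a2.png')
" 
```

```text
(no output)
```

View pics/a1.png

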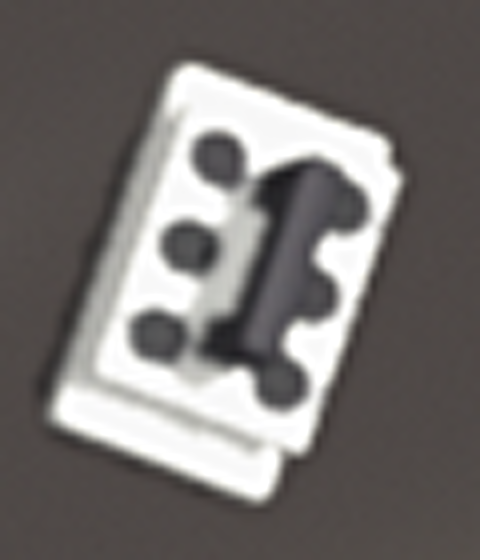

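View pics/a2.png

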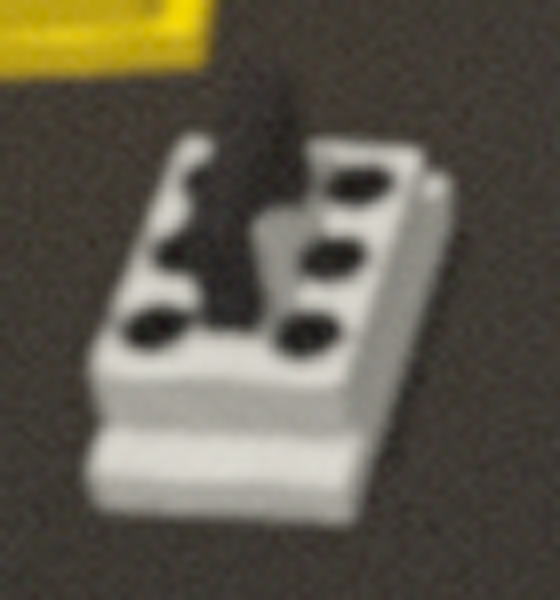

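View pics/a3.png

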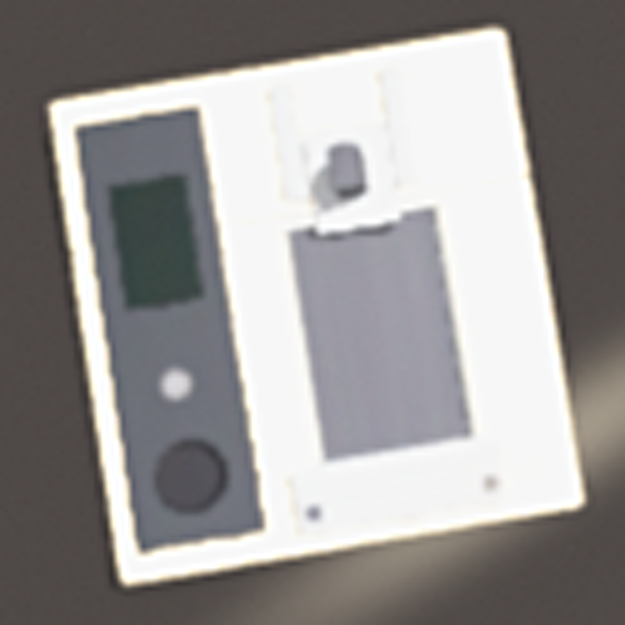

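View pics/a4.png

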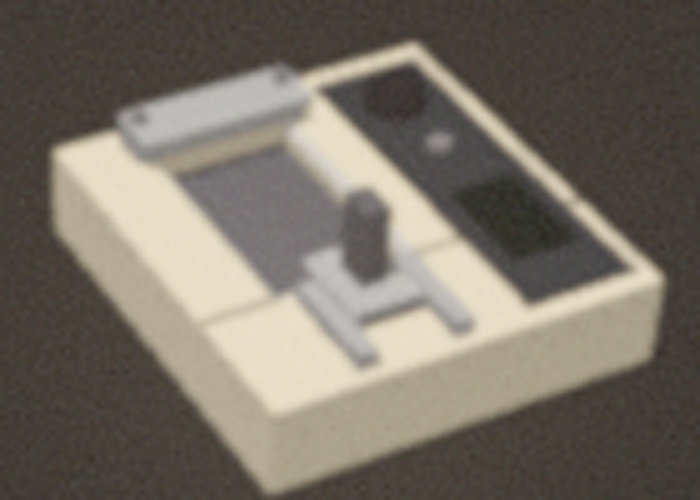

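The crops confirm it: the block at top (453,239), scene (168,292), is silver with six large wells. Next I'll measure the heater, tab and handle in both views.

```bash
cat > m1.py <<'E'
from h import *
t=Cam("top");s=Cam("scene")
def quad(m):
    c=max(cv2.findContours(m,cv2.RETR_EXTERNAL,cv2.CHAIN_APPROX_NONE)[0],key=cv2.contourArea)
    hull=cv2.convexHull(c); 
    for e in np.linspace(2,12,30):
        a=cv2.approxPolyDP(hull,e,True)
        if len(a)<=4: break
    a=a.reshape(-1,2).astype(float)
    # refine: fit lines to contour pts along each side
    P=c.reshape(-1,2).astype(float); L=[]
    for i in range(len(a)):
        p,q=a[i],a[(i+1)%len(a)]; d=(q-p)/np.linalg.norm(q-p); n=np.array([-d[1],d[0]])
        u=(P-p)@d; v=(P-p)@n; k=(abs(v)<2)&(u>.12*np.linalg.norm(q-p))&(u<.88*np.linalg.norm(q-p))
        vx,vy,x,y=cv2.fitLine(P[k].astype(np.float32),cv2.DIST_HUBER,0,.01,.01).ravel(); L.append((np.array([x,y]),np.array([vx,vy])))
    out=[]
    for i in range(len(L)):
        p,d=L[i-1];q,e=L[i]; tt=np.linalg.solve(np.c_[d,-e],q-p); out.append(p+d*tt[0])
    return np.array(out)
g=cv2.cvtColor(t.im,cv2.COLOR_BGR2GRAY)
roi=np.zeros_like(g); roi[205:340,205:335]=1
dk=quad(((g>170)&(roi>0)).astype(np.uint8))
W=t.plane(dk,.052)
print("deck",dk.round(1).tolist()); print(W.round(4).tolist(),np.linalg.norm(W-np.roll(W,1,0),axis=1).round(4))
pm=((g<170)&(roi>0)).astype(np.uint8)
n,lab,st,ce=cv2.connectedComponentsWithStats(pm)
for i in range(1,n):
    if st[i,4]>300: print(i,st[i],ce[i])
    if 800<st[i,4]<8000 and 255<ce[i][0]<300:
        q=quad((lab==i).astype(np.uint8)); w=t.plane(q,.040); print("floor",q.round(1).tolist(),w.round(4).tolist(),np.linalg.norm(w-np.roll(w,1,0),axis=1).round(4))
    if 800<st[i,4]<8000 and ce[i][0]<255:
        q=quad((lab==i).astype(np.uint8)); w=t.plane(q,.052); print("panel",q.round(1).tolist(),w.round(4).tolist(),np.linalg.norm(w-np.roll(w,1,0),axis=1).round(4))
E
python3 m1.py
```

```text
deck [[305.20001220703125, 215.1999969482422], [321.5, 310.79998779296875], [228.89999389648438, 326.20001220703125], [214.6999969482422, 230.1999969482422]]
[[0.6595, 0.0439, 0.052], [0.4496, 0.0139, 0.052], [0.4224, 0.214, 0.052], [0.6313, 0.2432, 0.052]] [0.2012 0.212  0.2019 0.2109]
1 [ 205  205  130  135 8367] [271.61312298 273.33369188]
2 [ 220  232   38   88 2150] [238.33209302 275.49813953]
panel [[243.60000610351562, 231.39999389648438], [257.1000061035156, 315.3999938964844], [232.60000610351562, 319.1000061035156], [220.0, 235.5]] [[0.627, 0.1799, 0.052], [0.4439, 0.1533, 0.052], [0.4374, 0.206, 0.052], [0.6192, 0.2316, 0.052]] [0.0523 0.185  0.0531 0.1836]
4 [ 263  252   36   50 1294] [280.6561051 276.7812983]
floor [[290.79998779296875, 253.10000610351562], [298.1000061035156, 295.8999938964844], [270.3999938964844, 300.8999938964844], [263.3999938964844, 257.8999938964844]] [[0.5775, 0.078, 0.04], [0.4829, 0.064, 0.04], [0.4738, 0.1249, 0.04], [0.5686, 0.1386, 0.04]] [0.0612 0.0956 0.0616 0.0957]
```

```bash
python3 - <<'E'
from h import *
t=Cam("top");s=Cam("scene")
t.crop("b1.png",260,230,40,30,16);s.crop("b2.png",335,210,50,45,12)
t.crop("b3.png",435,215,40,50,12);s.crop("b4.png",145,262,50,60,12)
E
```

```text
(no output)
```

View pics/b1.png

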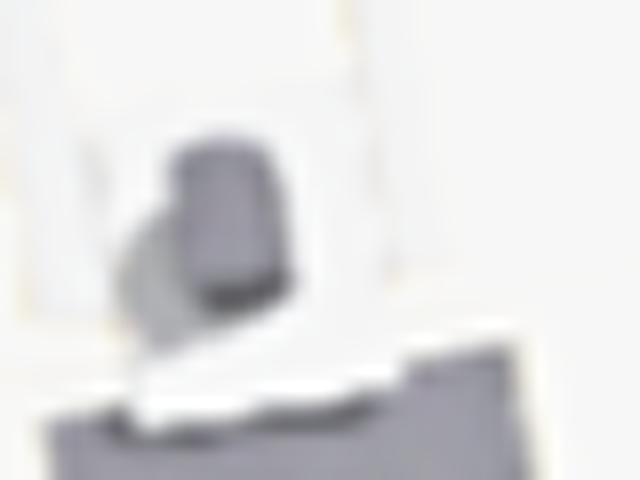

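View pics/b2.png

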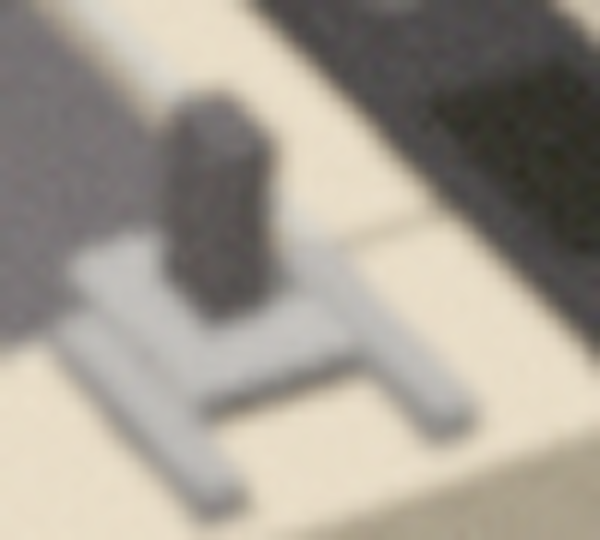

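View pics/b3.png

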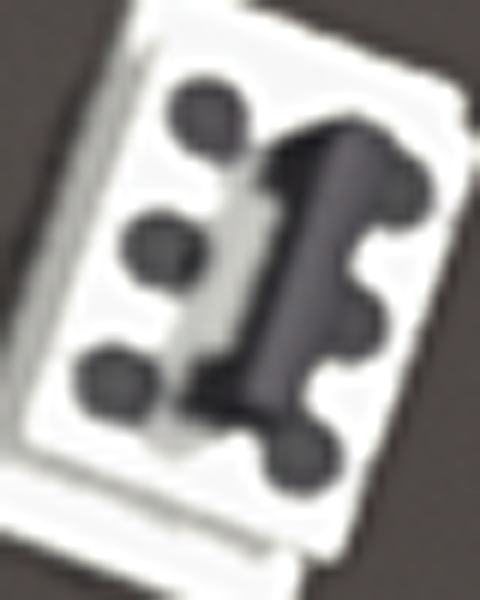

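View pics/b4.png

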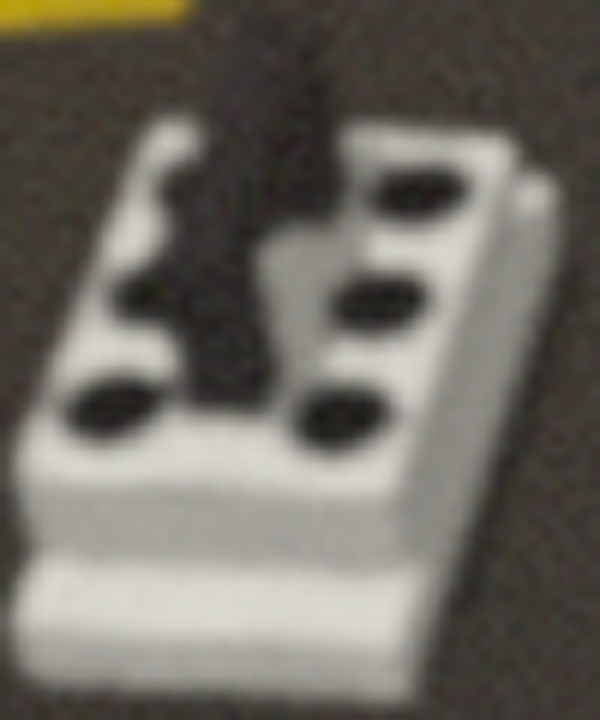

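```bash
python3 - <<'E'
from h import *
t=Cam("top");s=Cam("scene")
T=lambda x,y:[435+(x+.5)/12-.5,215+(y+.5)/12-.5]
S=lambda x,y:[145+(x+.5)/12-.5,262+(y+.5)/12-.5]
w=[]
for a,b in [((208,115),(342,418)),((165,250),(380,300)),((117,385),(418,190)),((395,190),(112,405))]:
    p,e=tri(t,T(*a),s,S(*b)); w.append(p); print("well",p.round(4),"gap",e.round(4), "plane36",t.plane(T(*a),.036)[0].round(4),s.plane(S(*b),.036)[0].round(4))
print("tab",tri(t,[273.65,242.5],s,[353.0,219.4]))
# top face of body by mask: block outline & handle
print("handle top plane .076",t.plane([T(308,268),T(345,130),T(265,405)],.076).round(4))
s.crop("c1.png",150,258,40,40,16)
big=cv2.resize(s.im[255:300,145:195],None,fx=14,fy=14,interpolation=cv2.INTER_CUBIC)
cv2.imwrite("pics/c2.png",np.clip(big.astype(float)*2.5,0,255).astype(np.uint8))
big=cv2.resize(t.im[215:265,435:475],None,fx=12,fy=12,interpolation=cv2.INTER_CUBIC)
cv2.imwrite("pics/c3.png",np.clip(big.astype(float)*1.6,0,255).astype(np.uint8))
E
```

```text
well [ 0.6342 -0.2886  0.0342] gap 0.0 plane36 [ 0.6339 -0.2881  0.036 ] [ 0.636  -0.2887  0.036 ]
well [ 0.6086 -0.2786  0.0347] gap 0.0003 plane36 [ 0.6085 -0.2783  0.036 ] [ 0.6101 -0.2785  0.036 ]
well [ 0.5833 -0.2682  0.0343] gap 0.0 plane36 [ 0.5832 -0.2677  0.036 ] [ 0.5852 -0.2682  0.036 ]
well [ 0.619  -0.3239  0.0343] gap 0.0003 plane36 [ 0.6188 -0.3232  0.036 ] [ 0.6207 -0.324   0.036 ]
tab (array([0.59588382, 0.1111111 , 0.10127839]), np.float64(4.997504184376215e-05))
handle top plane .076 [[ 0.6003 -0.2918  0.076 ]
 [ 0.6253 -0.3002  0.076 ]
 [ 0.5756 -0.2824  0.076 ]]
```

View pics/c2.png

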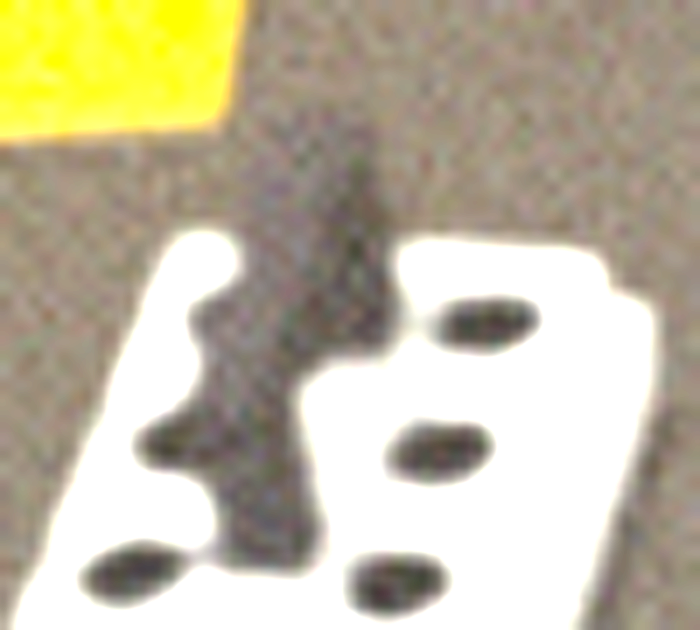

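View pics/c3.png

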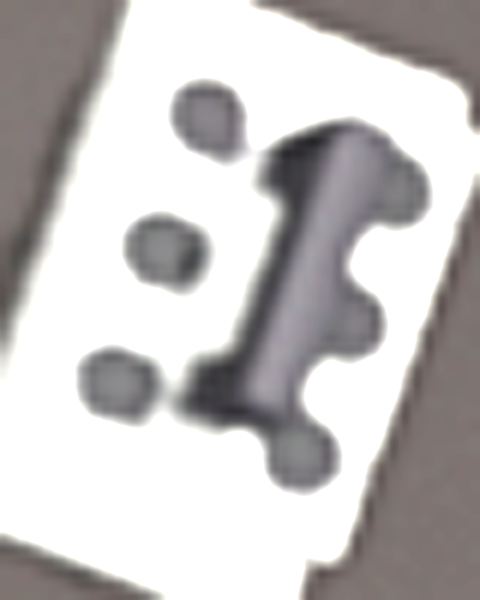

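```bash
python3 - <<'E'
from h import *
t=Cam("top");s=Cam("scene")
T=lambda x,y:[435+(x+.5)/12-.5,215+(y+.5)/12-.5]
A=lambda x,y:[425+(x+.5)/8-.5,205+(y+.5)/8-.5]
for p in [(208,115),(302,455),(117,385)]: print(t.plane(T(*p),.0345)[0].round(4))
def edges(cam,roi,th):
    g=cv2.cvtColor(cam.im,cv2.COLOR_BGR2GRAY); m=np.zeros_like(g); x,y,w,h=roi; m[y:y+h,x:x+w]=(g[y:y+h,x:x+w]>th)
    return max(cv2.findContours(m,cv2.RETR_EXTERNAL,cv2.CHAIN_APPROX_NONE)[0],key=cv2.contourArea)
c=edges(t,(425,205,50,70),120); print("minrect",cv2.minAreaRect(c)); print(cv2.approxPolyDP(c,1.5,True).reshape(-1,2).tolist())
for nm,pts,z in [("flange+x",[(180,65),(392,138)],.014),("flange-x",[(50,415),(265,500)],.014),("left bottom edge",[(180,65),(50,415)],0.0),("top right",[(400,178),(305,450)],.036)]:
    w=t.plane([A(*p) for p in pts],z); d=w[1]-w[0]; print(nm,w[:,:2].round(4).tolist(),np.arctan2(d[1],d[0]).round(3),np.linalg.norm(d).round(4))
# dark handle contour in top
g=cv2.cvtColor(t.im,cv2.COLOR_BGR2GRAY)
for r in range(222,252,2): print(r,g[r,444:475].tolist())
print("handle: two views", [tri(t,T(347,130),s,[145+(235+.5)/14-.5+0*0,0])] if 0 else '')
S=lambda x,y:[145+(x+.5)/14-.5,255+(y+.5)/14-.5]
for p in [(325,110),(320,105),(350,115)]: print(s.plane(S(*p),.076)[0].round(4))
E
```

```text
[ 0.6341 -0.2885  0.0345]
[ 0.5692 -0.3028  0.0345]
[ 0.5833 -0.2681  0.0345]
minrect ((453.3649597167969, 239.996337890625), (32.29471969604492, 49.12556457519531), 19.98310661315918)
[[447, 213], [431, 257], [457, 267], [464, 258], [474, 226], [471, 221]]
flange+x [[0.6639, -0.2855], [0.641, -0.3469]] -1.927 0.0655
flange-x [[0.5632, -0.2417], [0.5371, -0.303]] -1.974 0.0666
left bottom edge [[0.6661, -0.2899], [0.5641, -0.2456]] 2.732 0.1112
top right [[0.6265, -0.3402], [0.55, -0.308]] 2.743 0.083
222 [170, 175, 196, 240, 238, 168, 94, 75, 73, 82, 136, 241, 255, 249, 248, 248, 248, 249, 249, 250, 250, 249, 249, 250, 252, 255, 255, 255, 235, 131, 70]
224 [174, 177, 226, 252, 212, 105, 78, 85, 86, 81, 74, 136, 251, 255, 255, 255, 255, 241, 212, 190, 174, 216, 255, 255, 251, 248, 248, 250, 255, 193, 69]
226 [172, 220, 254, 253, 255, 174, 94, 78, 80, 79, 79, 138, 225, 206, 131, 75, 44, 34, 51, 82, 92, 85, 79, 123, 237, 255, 252, 249, 253, 255, 185]
228 [201, 251, 250, 248, 250, 255, 252, 225, 171, 127, 138, 166, 144, 80, 39, 36, 40, 53, 81, 99, 96, 90, 80, 69, 76, 110, 200, 255, 253,
[... 994 characters left out ...]
176, 255, 196, 89, 66, 73, 74, 75]
244 [79, 95, 136, 171, 191, 196, 177, 141, 122, 102, 65, 46, 70, 97, 100, 93, 82, 84, 99, 91, 88, 112, 171, 238, 239, 139, 67, 70, 75, 75, 73]
246 [87, 86, 77, 69, 124, 163, 119, 59, 38, 38, 41, 64, 94, 100, 95, 82, 120, 241, 255, 255, 254, 255, 255, 255, 159, 68, 70, 75, 75, 75, 74]
248 [80, 79, 70, 87, 130, 111, 66, 40, 39, 37, 43, 59, 79, 89, 86, 77, 164, 255, 255, 250, 248, 250, 255, 219, 87, 67, 73, 75, 74, 75, 75]
250 [188, 155, 140, 168, 188, 175, 152, 134, 108, 85, 93, 89, 59, 49, 62, 70, 76, 101, 177, 254, 254, 255, 245, 117, 65, 70, 76, 74, 76, 74, 74]
handle: two views 
[ 0.5781 -0.2846  0.076 ]
[ 0.5768 -0.2852  0.076 ]
[ 0.5804 -0.2814  0.076 ]
```

```bash
cat >> h.py <<'E'
PO=np.array([.5245,.1012,.040]); PY=.143; BC=np.array([.6015,-.295]); BY=-.39
def pk(x,y,z): c,s=np.cos(PY),np.sin(PY); return PO+np.array([c*x-s*y,s*x+c*y,z])/1000
def toolR(yaw,tilt=0.):
    """tool y down, jaws (z) along horizontal yaw+90deg; tilt raises the +x(yaw) end"""
    y=np.array([0,0,-1.]); z=np.array([-np.sin(yaw),np.cos(yaw),0]); x=np.cross(y,z)
    return Rot.from_rotvec(-tilt*z).as_matrix()@np.c_[x,y,z]
def st():
    s=monitor.read_state(); R=Rot.from_rotvec(s["orientation"]).as_matrix(); return s,R
def plan(grasp,Rt):
    """grasp point (11 mm behind TCP) world target"""
    s,R=st()
    best=min((Rt,Rt@Rot.from_rotvec([0,np.pi,0]).as_matrix()),key=lambda M:Rot.from_matrix(R.T@M).magnitude())
    tcp=np.array(grasp)+.011*best[:,1]
    d=R.T@(tcp-s["tool_pos"])*1000
    print("t",round(s["t"],2),"tcp",s["tool_pos"].round(4),"F",s["force"].round(1),"op",round(s["opening"]*1000,1),"q",s["q"].round(2))
    print("shift(tool now,mm)",d.round(1),"turn",Rot.from_matrix(R.T@best).as_rotvec().round(3), "world shift mm",((tcp-s["tool_pos"])*1000).round(1), "shift in target axes",(best.T@(tcp-s["tool_pos"])*1000).round(1))
E
python3 - <<'E'
from h import *
s,R=st(); print(R.round(3))
plan([.5959-.001,.1111,.150],toolR(PY)); plan([.5959-.001,.1111,.150],toolR(PY)@Rot.from_rotvec([0,np.pi/2,0]).as_matrix())
E
```

```text
[[ 0.9    0.     0.437]
 [-0.437  0.     0.9  ]
 [ 0.    -1.     0.   ]]
t 0.6 tcp [0.2619 0.5398 0.1975] F [-0.5  0.6  0.1] op 92.9 q [ 1.03  0.13  1.49 -0.    1.52 -0.09]
shift(tool now,mm) [ 486.7   58.5 -240.3] turn [-0.    -0.595  0.   ] world shift mm [ 333.  -428.7  -58.5] shift in target axes [ 268.5   58.5 -471.8]
t 0.6 tcp [0.2619 0.5398 0.1975] F [-0.5  0.6  0.1] op 92.9 q [ 1.03  0.13  1.49 -0.    1.52 -0.09]
shift(tool now,mm) [ 486.7   58.5 -240.3] turn [-0.     0.976  0.   ] world shift mm [ 333.  -428.7  -58.5] shift in target axes [471.8  58.5 268.5]
```

```bash
python3 -m inch '[[[54,0,-26.7,0,0,0],[54,0,-26.7,0,0,0],[54,0,-26.7,0,0,0],[54,0,-26.7,0,0,0],[54,0,-26.7,0,0,0],[54,0,-26.7,0,0,0],[54,0,-26.7,0,0,0],[54,0,-26.7,0,0,0]]]' 60
python3 -m inch '[[[54,0,-26.7,0,0,0],[0,0,0,0,-0.149,0],[0,0,0,0,-0.149,0],[0,0,0,0,-0.149,0],[0,0,0,0,-0.149,0],[0,0,0,0,0,0]]]' 60
python3 - <<'E'
from h import *
plan([.5959-.001,.1111,.150],toolR(PY))
t=Cam("top");s=Cam("scene");t.crop("d1.png",205,190,140,140,4);s.crop("d2.png",260,130,180,150,4)
E
```

```text
t: 1.6
tool_pos: [0.5584, 0.1574, 0.1977]
orientation: [-1.541, 0.354, -0.355]
force: [0.3, 1.1, -0.7]
opening: 0.0601
t: 2.35
tool_pos: [0.5943, 0.1114, 0.1975]
orientation: [-1.568, -0.113, 0.112]
force: [0.5, 0.1, 0.5]
opening: 0.0599
t 2.35 tcp [0.5943 0.1114 0.1975] F [0.5 0.1 0.5] op 59.9 q [ 0.1   0.14  1.47 -0.    1.52 -1.61]
shift(tool now,mm) [ 0.6 58.5 -0.4] turn [0. 0. 0.] world shift mm [  0.6  -0.3 -58.5] shift in target axes [ 0.6 58.5 -0.4]
```

View pics/d2.png

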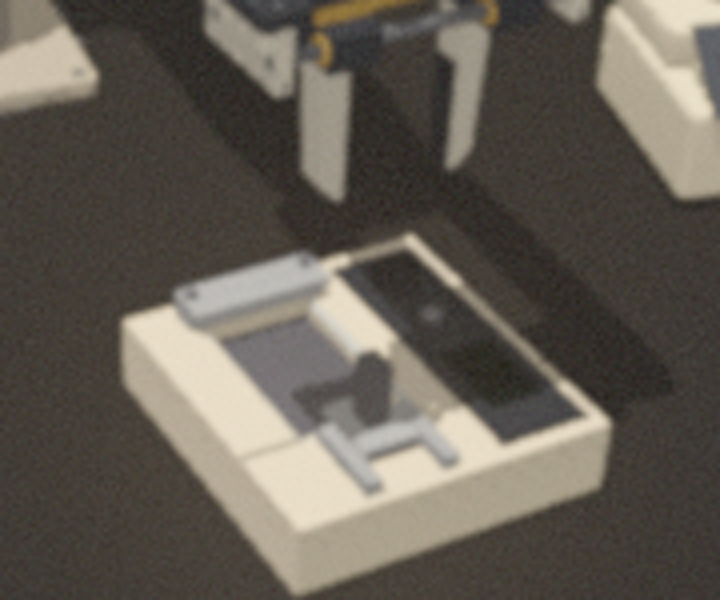

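The jaws straddle the tab at crop (372,385), which is about scene (353,226). I'll descend and grip.

```bash
python3 -m inch '[[[0,40,0,0,0,0],[0,40,0,0,0,0],[0,25,0,0,0,0],[0,14,0,0,0,0],[0,0,0,0,0,0]]]' 60
python3 -m inch '[[[0,0,0,0,0,0],[0,0,0,0,0,0],[0,0,0,0,0,0],[0,0,0,0,0,0]]]' 0 25
```

```text
t: 3.08
tool_pos: [0.5936, 0.1114, 0.0777]
orientation: [-1.568, -0.111, 0.114]
force: [-1.0, -1.1, 0.9]
opening: 0.06
t: 3.58
tool_pos: [0.5945, 0.1115, 0.0788]
orientation: [-1.568, -0.114, 0.113]
force: [-1.0, -0.0, 0.4]
opening: 0.0245
```

```bash
python3 -m inch '[[[0,0,0,0,0,0],[0,0,0,0,0,0],[0,0,0,0,0,0]]]' 0 25
```

```text
t: 3.95
tool_pos: [0.5943, 0.1116, 0.0785]
orientation: [-1.568, -0.113, 0.113]
force: [0.4, 2.6, 1.0]
opening: 0.0135
```

```bash
python3 -m inch '[[[5,0,0,0,0,0],[6,0,0,0,0,0],[6,0,0,0,0,0],[4,0,0,0,0,0],[2,0,0,0,0,0],[0,0,0,0,0,0]]]' 0 25
python3 -m inch '[[[1.5,0,0,0,0,0],[0,0,0,0,0,0]]]' 0 25
```

```text
t: 4.7
tool_pos: [0.6175, 0.1149, 0.0785]
orientation: [-1.568, -0.114, 0.113]
force: [0.4, 2.9, 2.5]
opening: 0.0132
t: 4.95
tool_pos: [0.6177, 0.1149, 0.0785]
orientation: [-1.568, -0.112, 0.115]
force: [-5.7, 2.7, 7.7]
opening: 0.0128
```

```bash
python3 -m inch '[[[-1,0,0,0,0,0],[0,0,0,0,0,0],[0,0,0,0,0,0],[0,0,0,0,0,0]]]' 50 60
python3 -m inch '[[[0,-30,0,0,0,0],[0,-50,0,0,0,0],[0,-40,0,0,0,0],[0,0,0,0,0,0]]]' 50 60
python3 - <<'E'
from h import *
t=Cam("top");s=Cam("scene");s.crop("e2.png",260,130,180,150,4)
plan([.6015,-.295,.150],toolR(BY))
E
```

```text
t: 5.45
tool_pos: [0.6175, 0.1147, 0.0783]
orientation: [-1.568, -0.113, 0.113]
force: [0.1, -0.1, 0.7]
opening: 0.0474
t: 5.95
tool_pos: [0.6202, 0.1151, 0.2036]
orientation: [-1.568, -0.12, 0.107]
force: [-0.0, -0.1, -0.2]
opening: 0.0502
t 6.05 tcp [0.6177 0.1148 0.1985] F [-0.6  0.8 -1.2] op 50.0 q [ 0.1   0.21  1.4  -0.    1.53 -1.61]
shift(tool now,mm) [ -75.    59.5 -403.2] turn [-0.     0.534  0.001] world shift mm [ -16.2 -409.8  -59.5] shift in target axes [ 140.8   59.5 -385.2]
```

View pics/e2.png

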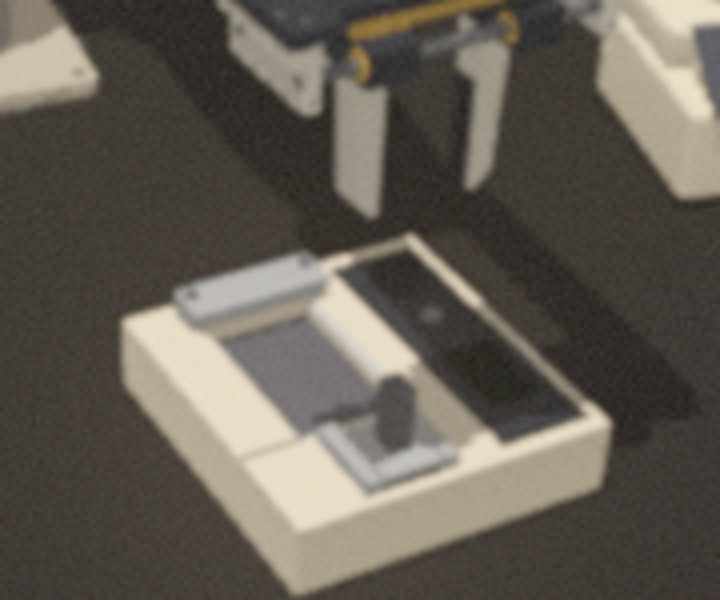

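```bash
python3 -m inch '[[[-10.7,0,-57.6,0,0,0],[-10.7,0,-57.6,0,0,0],[-10.7,0,-57.6,0,0,0],[-10.7,0,-57.6,0,0,0],[-10.7,0,-57.6,0,0,0],[-10.7,0,-57.6,0,0,0],[-10.7,0,-57.6,0,0,0]]]' 50
python3 -m inch '[[[0,0,0,0,0.178,0],[0,0,0,0,0.178,0],[0,0,0,0,0.178,0],[0,0,0,0,0,0]]]' 50
python3 - <<'E'
from h import *
plan([.6015,-.294,.066],toolR(BY))
t=Cam("top");s=Cam("scene");s.crop("f2.png",90,190,150,140,4)
E
```

```text
t: 6.92
tool_pos: [0.6, -0.2963, 0.1958]
orientation: [-1.566, -0.111, 0.115]
force: [1.1, -0.1, 0.3]
opening: 0.0501
t: 7.42
tool_pos: [0.6004, -0.2945, 0.196]
orientation: [-1.548, 0.308, -0.302]
force: [-0.6, 0.3, 0.5]
opening: 0.0498
t 7.42 tcp [ 0.6004 -0.2945  0.196 ] F [-0.6  0.3  0.5] op 49.8 q [-0.53  0.32  1.27  0.    1.55 -1.71]
shift(tool now,mm) [  1.3 141.    0.8] turn [-0.001  0.001 -0.003] world shift mm [   1.1    0.5 -141. ] shift in target axes [  0.9 141.    0.9]
```

View pics/f2.png

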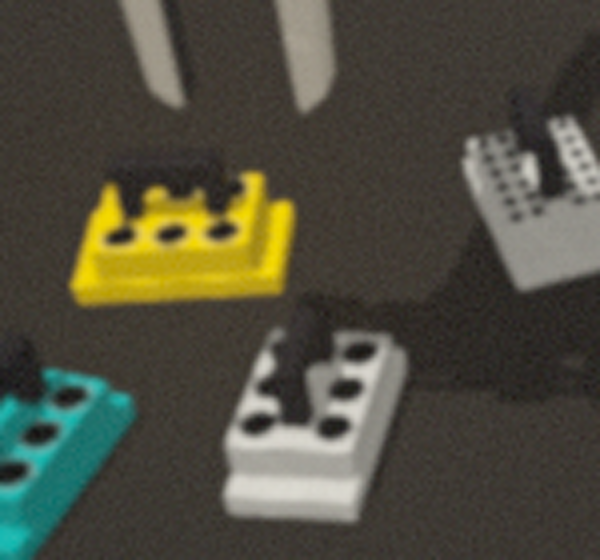

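```bash
python3 -m inch '[[[1,40,1,0,0,0],[0,40,0,0,0,0],[0,20,0,0,0,0],[0,0,0,0,0,0]]]' 50
python3 - <<'E'
from h import *
plan([.6015,-.294,.066],toolR(BY))
t=Cam("top");s=Cam("scene");s.crop("g2.png",120,240,90,85,7)
E
```

```text
t: 8.02
tool_pos: [0.6014, -0.2936, 0.0964]
orientation: [-1.548, 0.307, -0.302]
force: [-0.0, 0.2, 0.1]
opening: 0.0498
t 8.03 tcp [ 0.6014 -0.2936  0.0964] F [-0.   0.2  0.1] op 49.8 q [-0.53  0.38  1.38 -0.    1.38 -1.71]
shift(tool now,mm) [ 0.4 41.4 -0.3] turn [-0.     0.002 -0.004] world shift mm [  0.1  -0.4 -41.4] shift in target axes [ 0.3 41.4 -0.3]
```

View pics/g2.png

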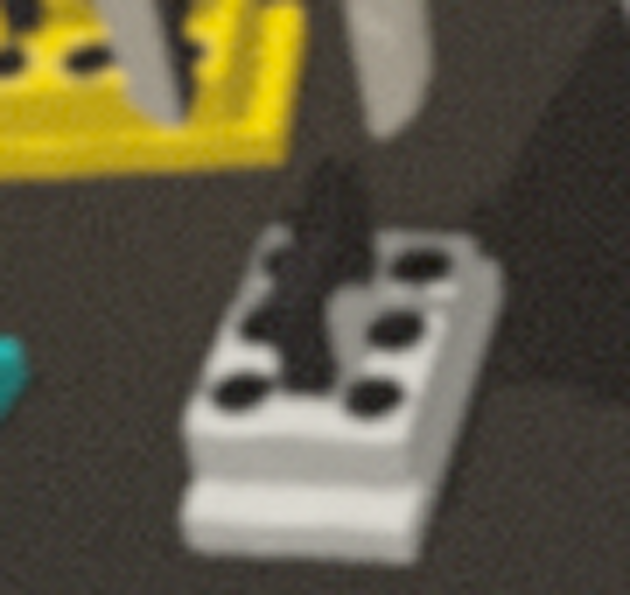

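```bash
python3 -m inch '[[[0,20,0,0,0,0],[0,12,0,0,0,0],[0,8,0,0,0,0],[0,0,0,0,0,0]]]' 50
python3 -m inch '[[[0,0,0,0,0,0],[0,0,0,0,0,0],[0,0,0,0,0,0],[0,0,0,0,0,0],[0,0,0,0,0,0],[0,0,0,0,0,0]]]' 0 60
python3 - <<'E'
from h import *
plan([.6015,-.294,.066],toolR(BY))
t=Cam("top");s=Cam("scene");s.crop("h2.png",120,220,90,105,6)
E
```

```text
t: 8.62
tool_pos: [0.6019, -0.294, 0.0571]
orientation: [-1.548, 0.307, -0.304]
force: [-0.4, 0.2, 0.3]
opening: 0.05
t: 9.38
tool_pos: [0.6026, -0.2944, 0.0584]
orientation: [-1.549, 0.306, -0.306]
force: [0.1, 0.7, -0.8]
opening: 0.0004
t 9.38 tcp [ 0.6026 -0.2944  0.0584] F [ 0.1  0.7 -0.8] op 0.4 q [-0.53  0.41  1.41 -0.    1.32 -1.71]
shift(tool now,mm) [-1.2  3.4 -0.1] turn [ 0.  0. -0.] world shift mm [-1.1  0.4 -3.4] shift in target axes [-1.2  3.4 -0.1]
```

View pics/h2.png

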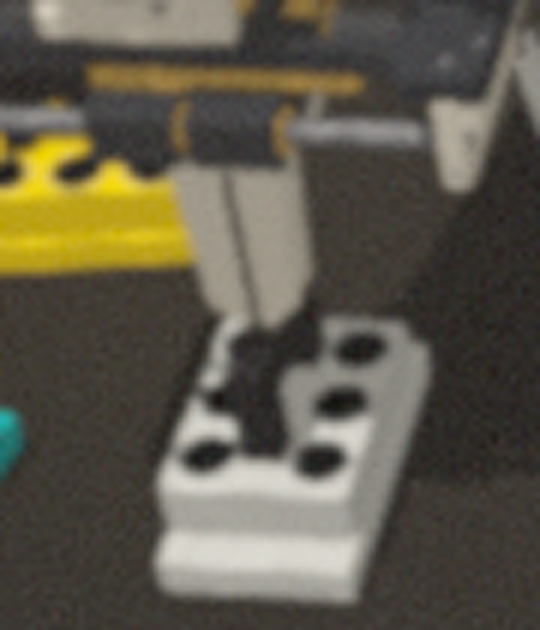

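```bash
python3 - <<'E'
from h import *
t=Cam("top");s=Cam("scene")
x,R=st(); p=x["tool_pos"]; tip=p+.008*R[:,1]
u=np.array([np.cos(BY),np.sin(BY),0])
for n,P in [("tip",tip),("handle ctr",[.6015,-.295,.066]),("h+x top",np.array([.6015,-.295,.076])+.03*u),("h-x top",np.array([.6015,-.295,.076])-.03*u)]:
    print(n,s.proj(P).round(1),"crop",((s.proj(P)[0]-[120,220])*6).round(0),t.proj(P).round(1))
cv2.imwrite("pics/i1.png",cv2.resize(t.im[190:300,400:530],None,fx=5,fy=5,interpolation=cv2.INTER_CUBIC))
big=cv2.resize(s.im[255:330,135:200],None,fx=8,fy=8,interpolation=cv2.INTER_CUBIC)
cv2.imwrite("pics/i2.png",np.clip(big.astype(float)*2.5,0,255).astype(np.uint8))
E
```

```text
tip [[166.6 280.7]] crop [279. 364.] [[457.5 237.1]]
handle ctr [[164.9 274.7]] crop [270. 328.] [[460.1 236.8]]
h+x top [[160.1 281.5]] crop [241. 369.] [[466.  223.5]]
h-x top [[168.  260.9]] crop [288. 246.] [[457.2 249.1]]
```

View pics/i1.png

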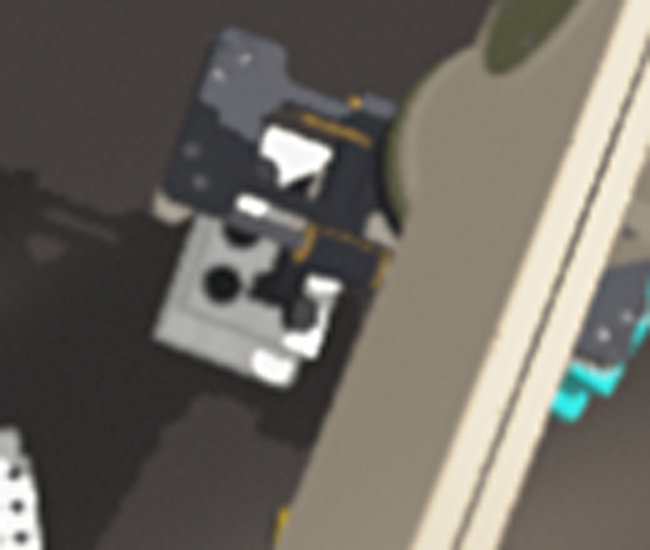

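View pics/i2.png

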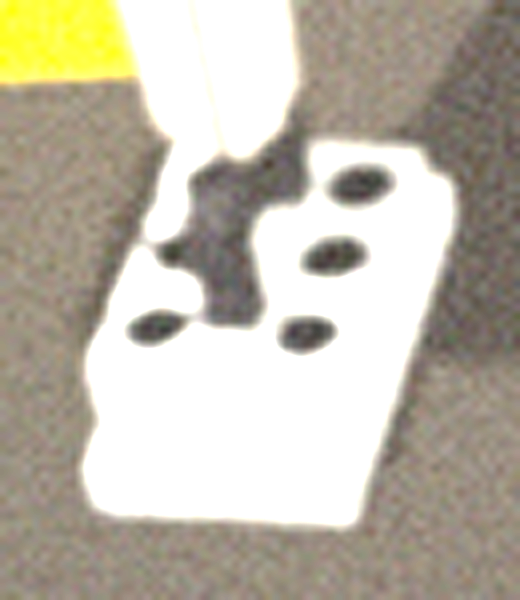

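```bash
python3 - <<'E'
from h import *
s=Cam("scene");t=Cam("top")
for P,o in [((.6014,-.2936,.0884),(159.6,258.3)),((.6177,.1148,.1905),(365.6,180.3)),((.5943,.1114,.1895),((260+340/4+260+460/4)/2,(130+200/4+130+168/4)/2))]: print(s.proj(P),o)
x,R=st();print(x["force"],x["wrist_torque"],x["tool_pos"],x["opening"],x["joint_torque"].round(2))
E
```

```text
[[163.83544472 266.12908886]] (159.6, 258.3)
[[361.69358208 190.07009311]] (365.6, 180.3)
[[355.53362583 184.71887365]] (360.0, 176.0)
[-0.20077458  0.57733245 -0.03186969] [-0.01680142  0.04278477  0.00196239] [ 0.60263713 -0.29439371  0.05841133] 0.00022834178967490423 [ 0.000e+00 -6.744e+01 -4.649e+01 -3.000e-02  8.000e-02  0.000e+00]
```

The jaws closed to 0.4 mm, so the grasp missed the bar. In the picture the finger ends show at scene (164,274), at the bar's top, about 7 px above the predicted tip position. The fingertips must be higher than I assumed. I'll open, look, then go lower.

```bash
python3 -m inch '[[[0,0,0,0,0,0],[0,0,0,0,0,0],[0,0,0,0,0,0],[0,0,0,0,0,0],[0,0,0,0,0,0]]]' 50 60
python3 -m inch '[[[0,5,0,0,0,0],[0,5,0,0,0,0],[0,0,0,0,0,0]]]' 50 60
python3 - <<'E'
from h import *
plan([.6015,-.294,.066],toolR(BY))
s=Cam("scene")
big=cv2.resize(s.im[230:330,125:205],None,fx=6,fy=6,interpolation=cv2.INTER_CUBIC)
cv2.imwrite("pics/j2.png",np.clip(big.astype(float)*1.7,0,255).astype(np.uint8))
E
```

```text
t: 10.3
tool_pos: [0.6026, -0.2944, 0.0584]
orientation: [-1.549, 0.306, -0.306]
force: [0.2, 0.1, -0.2]
opening: 0.0458
t: 10.68
tool_pos: [0.602, -0.2941, 0.0474]
orientation: [-1.549, 0.307, -0.305]
force: [0.2, 0.7, -0.3]
opening: 0.0498
t 10.68 tcp [ 0.602  -0.2941  0.0474] F [ 0.2  0.7 -0.3] op 49.8 q [-0.53  0.43  1.42 -0.    1.3  -1.71]
shift(tool now,mm) [-0.5 -7.6 -0.2] turn [-0.     0.    -0.002] world shift mm [-0.5  0.1  7.6] shift in target axes [-0.5 -7.6 -0.2]
```

View pics/j2.png

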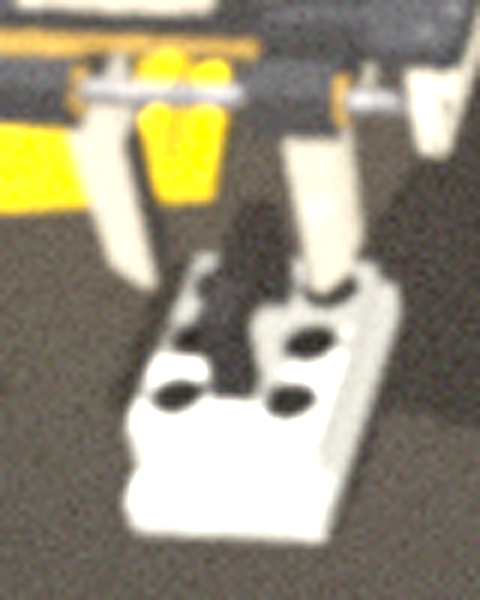

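```bash
python3 - <<'E'
from h import *
s=Cam("scene");t=Cam("top")
for z in (.04,.05,.06,.07,.08):
    w=s.plane([[150.8,278.3],[178.3,278.3]],z); d=w[1]-w[0]; print(z,w[:,:2].round(4).tolist(),np.linalg.norm(d).round(4),"mid",w.mean(0)[:2].round(4),"jaw yaw-90",(np.arctan2(d[1],d[0])-np.pi/2).round(3))
t.crop("k1.png",400,190,120,100,6)
cv2.imwrite("pics/k2.png",cv2.resize(s.im[150:330,60:260],None,fx=4,fy=3.3,interpolation=cv2.INTER_CUBIC))
E
```

```text
0.04 [[0.5736, -0.3237], [0.5917, -0.2708]] 0.0559 mid [ 0.5826 -0.2973] jaw yaw-90 -0.33
0.05 [[0.5849, -0.3233], [0.6028, -0.2711]] 0.0552 mid [ 0.5938 -0.2972] jaw yaw-90 -0.33
0.06 [[0.5962, -0.3229], [0.6138, -0.2714]] 0.0544 mid [ 0.605  -0.2972] jaw yaw-90 -0.33
0.07 [[0.6076, -0.3225], [0.6249, -0.2718]] 0.0537 mid [ 0.6162 -0.2971] jaw yaw-90 -0.33
0.08 [[0.6189, -0.3221], [0.636, -0.2721]] 0.0529 mid [ 0.6274 -0.2971] jaw yaw-90 -0.33
```

View pics/k1.png

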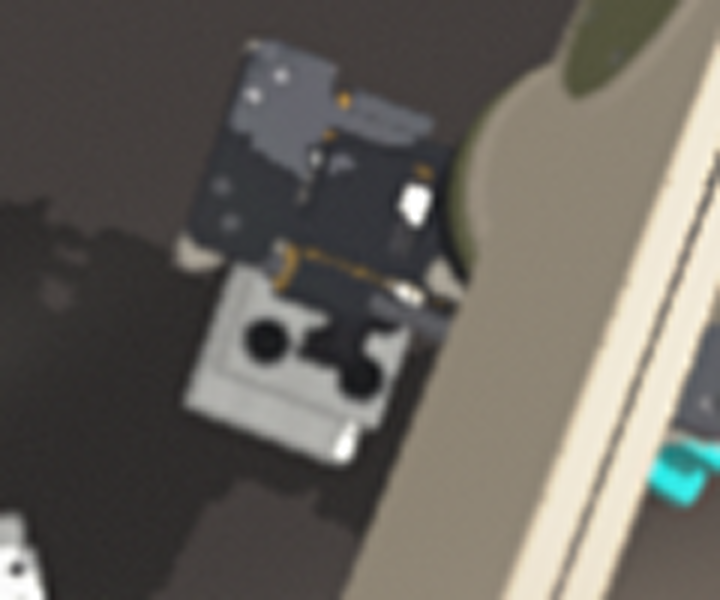

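View pics/k2.png

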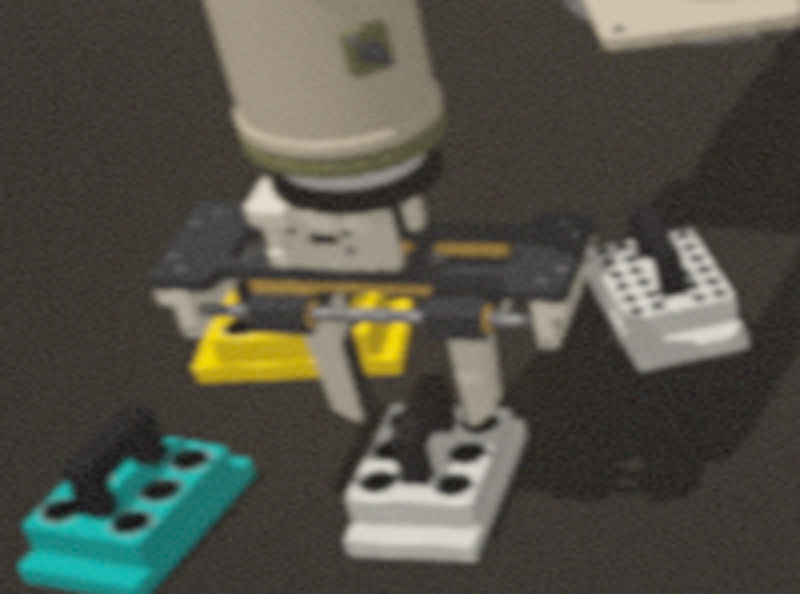

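```bash
python3 - <<'E'
from h import *
t=Cam("top");s=Cam("scene")
x,R=st();print(R.round(3))
for h in (.065,.085,.1):
  for sx in (-.0375,.0375):
    P=x["tool_pos"]+R@np.array([sx,-.011-h,.094]); print(h,sx,P.round(3),((t.proj(P)[0]-[400,190])*6).round(0), ((s.proj(P)[0]-[60,150])*[4,3.3]).round(0))
for sx in (-.0375,.0375):
    P=x["tool_pos"]+R@np.array([sx,-.011-.065,-.094]); print(P.round(3), ((s.proj(P)[0]-[60,150])*[4,3.3]).round(0))
E
```

```text
[[ 0.925  0.     0.38 ]
 [-0.38  -0.     0.925]
 [ 0.    -1.    -0.   ]]
0.065 -0.0375 [ 0.604 -0.193  0.125] [126. 263.] [611. 304.]
0.065 0.0375 [ 0.673 -0.222  0.125] [197.  62.] [581. 389.]
0.085 -0.0375 [ 0.604 -0.193  0.145] [140. 256.] [607. 278.]
0.085 0.0375 [ 0.673 -0.222  0.145] [213.  51.] [576. 362.]
0.1 -0.0375 [ 0.604 -0.193  0.16 ] [152. 250.] [604. 258.]
0.1 0.0375 [ 0.673 -0.222  0.16 ] [225.  42.] [573. 341.]
[ 0.532 -0.367  0.125] [233. 292.]
[ 0.602 -0.396  0.125] [181. 375.]
```

```bash
python3 -m inch '[[[0,0,0,0,0,0],[0,0,0,0,0,0],[0,0,0,0,0,0],[0,0,0,0,0,0],[0,0,0,0,0,0],[0,0,0,0,0,0]]]' 0 20
python3 - <<'E'
from h import *
s=Cam("scene")
big=cv2.resize(s.im[230:330,125:205],None,fx=6,fy=6,interpolation=cv2.INTER_CUBIC)
cv2.imwrite("pics/l2.png",np.clip(big.astype(float)*1.7,0,255).astype(np.uint8))
E
```

```text
t: 11.68
tool_pos: [0.6026, -0.2944, 0.0484]
orientation: [-1.549, 0.306, -0.306]
force: [-0.2, -0.2, -0.1]
opening: 0.0136
```

View pics/l2.png

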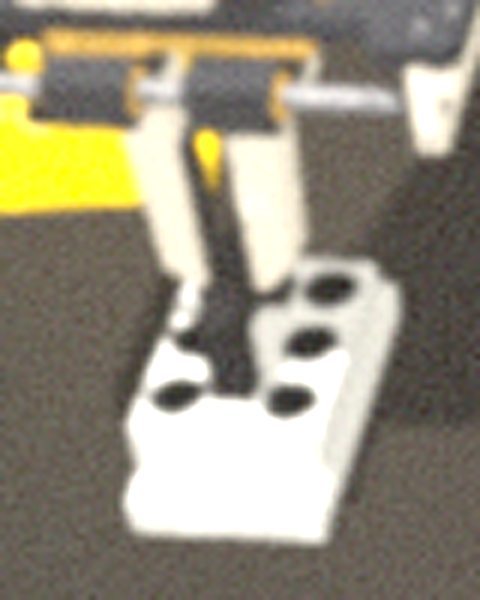

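The jaws now hold the bar (13.6 mm). The fingertips are about 20 mm higher than the stated tip extent implies, so I'll reopen, go 8 mm lower for a full-depth grip and watch the force.

```bash
python3 -m inch '[[[0,0,0,0,0,0],[0,0,0,0,0,0],[0,4,0,0,0,0],[0,4,0,0,0,0],[0,0,0,0,0,0]]]' 40 20
python3 -m inch '[[[0,0,0,0,0,0],[0,0,0,0,0,0],[0,0,0,0,0,0],[0,0,0,0,0,0],[0,0,0,0,0,0]]]' 0 60
python3 - <<'E'
from h import *
s=Cam("scene"); print(st()[0]["force"])
big=cv2.resize(s.im[230:330,125:205],None,fx=6,fy=6,interpolation=cv2.INTER_CUBIC)
cv2.imwrite("pics/m2.png",np.clip(big.astype(float)*1.7,0,255).astype(np.uint8))
E
```

```text
t: 12.35
tool_pos: [0.6021, -0.2941, 0.0396]
orientation: [-1.549, 0.307, -0.305]
force: [0.0, -0.0, -0.0]
opening: 0.0401
t: 12.98
tool_pos: [0.6027, -0.2944, 0.0406]
orientation: [-1.549, 0.306, -0.306]
force: [-0.3, 0.1, 1.0]
opening: 0.0132
[ 0.21627324  0.25602857 -0.05895393]
```

View pics/m2.png

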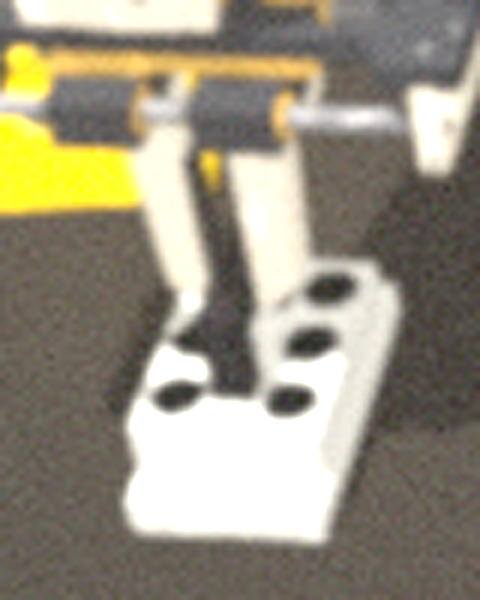

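```bash
python3 -m inch '[[[0,-10,0,0,0,0],[0,-20,0,0,0,0],[0,-35,0,0,0,0],[0,-40,0,0,0,0],[0,-25,0,0,0,0],[0,0,0,0,0,0],[0,0,0,0,0,0]]]' 0 60
python3 - <<'E'
from h import *
plan([.5245,.1012,.22],toolR(PY))
s=Cam("scene")
cv2.imwrite("pics/n2.png",cv2.resize(s.im[170:320,100:230],None,fx=4.6,fy=4,interpolation=cv2.INTER_CUBIC))
E
```

```text
t: 13.9
tool_pos: [0.6021, -0.2941, 0.1694]
orientation: [-1.549, 0.307, -0.305]
force: [-1.0, 0.2, -6.9]
opening: 0.0129
t 13.9 tcp [ 0.6021 -0.2941  0.1694] F [-1.   0.2 -6.9] op 12.9 q [-0.53  0.33  1.31 -0.    1.5  -1.71]
shift(tool now,mm) [-222.   -39.2  336.2] turn [-0.001 -0.533 -0.001] world shift mm [-77.6 395.3  39.6] shift in target axes [-20.4 -39.6 402.3]
```

View pics/n2.png

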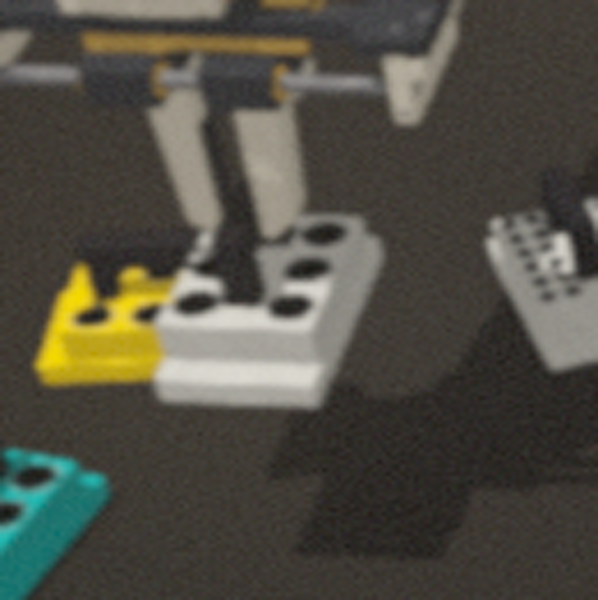

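```bash
python3 -m inch '[[[-31.7,0,48,0,0,0],[-31.7,0,48,0,0,0],[-31.7,0,48,0,0,0],[-31.7,0,48,0,0,0],[-31.7,0,48,0,0,0],[-31.7,0,48,0,0,0],[-31.7,0,48,0,0,0]]]' 0 60
python3 -m inch '[[[0,0,0,0,-0.134,0],[0,0,0,0,-0.133,0],[0,0,0,0,-0.133,0],[0,0,0,0,-0.133,0],[0,0,0,0,0,0],[0,0,0,0,0,0]]]' 0 60
python3 - <<'E'
from h import *
plan([.5245,.1012,.1694+.011],toolR(PY))
s=Cam("scene")
cv2.imwrite("pics/o2.png",cv2.resize(s.im[110:290,250:430],None,fx=4,fy=3.3,interpolation=cv2.INTER_CUBIC))
t=Cam("top"); t.crop("o1.png",205,180,160,150,4)
E
```

```text
t: 14.82
tool_pos: [0.5233, 0.1023, 0.1687]
orientation: [-1.55, 0.308, -0.304]
force: [1.1, -0.2, -5.9]
opening: 0.013
t: 15.58
tool_pos: [0.5244, 0.1006, 0.1695]
orientation: [-1.568, -0.109, 0.111]
force: [-0.1, -1.1, -5.6]
opening: 0.0136
t 15.57 tcp [0.5244 0.1006 0.1695] F [-0.1 -1.1 -5.6] op 13.6 q [ 0.09 -0.03  1.71 -0.    1.47 -1.62]
shift(tool now,mm) [0.1 0.1 0.5] turn [-0.    -0.003 -0.002] world shift mm [ 0.1  0.6 -0.1] shift in target axes [0.1 0.1 0.5]
```

View pics/o2.png

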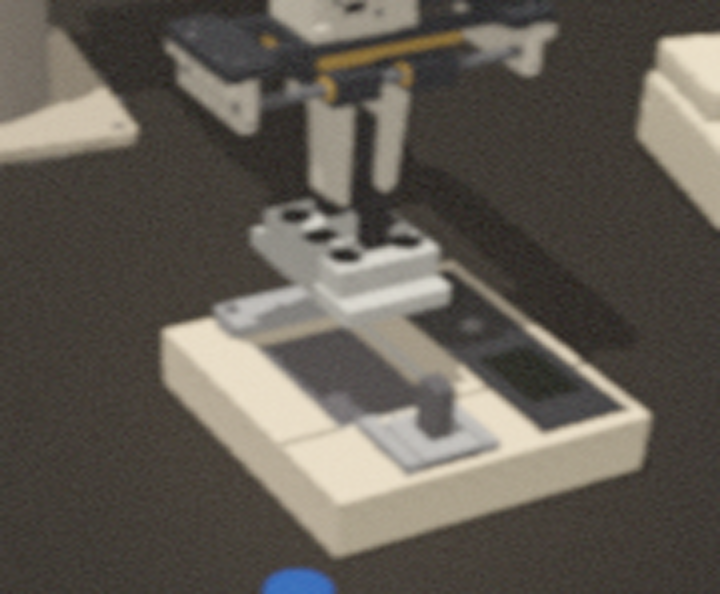

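View pics/o1.png

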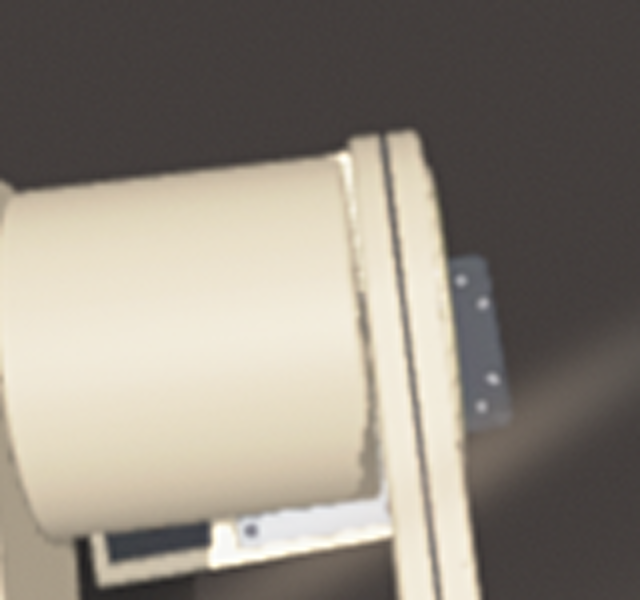

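```bash
python3 - <<'E'
from h import *
s=Cam("scene"); x,R=st(); p=x["tool_pos"]
c,sn=np.cos(PY),np.sin(PY)
def W(bx,by,z): return [p[0]+(c*bx-sn*by)/1000,p[1]+(sn*bx+c*by)/1000,z]
u=p[2]-.0406
o=np.array([300,165])
f=lambda P:((s.proj(P)[0]-o+.5)*10-.5).round(0)
for n,P in [("+x-y bot",W(55,-32,u)),("+x+y bot",W(55,32,u)),("+x-y ftop",W(55,-32,u+.014)),("+x+y ftop",W(55,32,u+.014)),("-x-y ftop",W(-55,-32,u+.014)),("body+x-y top",W(42,-31,u+.036)),("body+x+y top",W(42,31,u+.036))]: print(n,f(P))
for n,P in [("deck+x-y",pk(125,-75,12)),("deck+x+y",pk(125,125,12)),("pocket+x-y",pk(56.5+4,-33.5-4,12)),("lip +y front top",pk(-49.5,45,28)),("lip -y front top",pk(-49.5,-45,28))]: print(n,s.proj(P).round(1))
s.crop("p2.png",300,165,70,50,10)
s.crop("p3.png",285,190,140,90,5)
E
```

```text
+x-y bot [372. 441.]
+x+y bot [628. 363.]
+x-y ftop [375. 387.]
+x+y ftop [632. 310.]
-x-y ftop [130. 134.]
body+x-y top [353. 268.]
body+x+y top [604. 195.]
deck+x-y [[334.3 261.4]]
deck+x+y [[411.7 234.4]]
pocket+x-y [[334.5 239. ]]
lip +y front top [[341.8 197.9]]
lip -y front top [[308.4 207.9]]
```

View pics/p2.png

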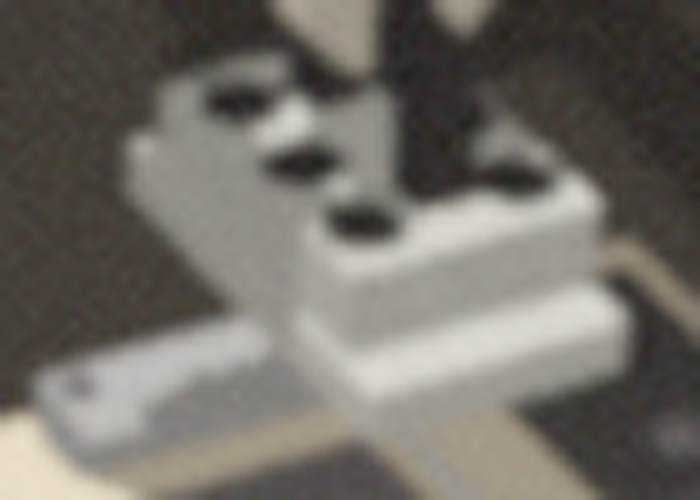

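View pics/p3.png

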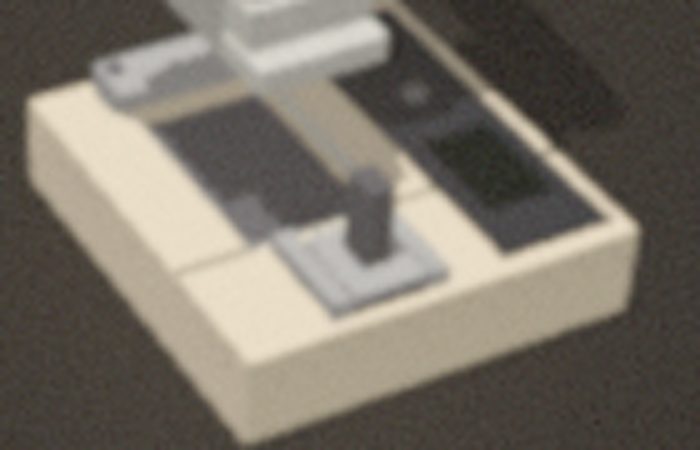

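```bash
python3 -m inch '[[[3,0,0.5,0,0.003,0],[0,0,0,0,0,-0.125],[0,0,0,0,0,-0.125],[0,0,0,0,0,0],[0,0,0,0,0,0]]]' 0 60
cat >> h.py <<'E'
def rep(off=(-55.,-40.6)):
    s,R=st(); c,sn=np.cos(PY),np.sin(PY); P=np.array([[c,sn,0],[-sn,c,0],[0,0,1]])
    tp=P@(s["tool_pos"]-PO)*1000; M=P@R
    th=np.arctan2(M[2,0],M[0,0]); yaw=np.arctan2(M[1,0],M[0,0])
    cor=tp+M@np.array([off[0],-off[1],0]); cor2=tp+M@np.array([off[0]+110,-off[1],0]); mid=tp+M@np.array([off[0]+55,-off[1]-38,0])
    print("t %.2f"%s["t"],"tcp_pk",tp.round(1),"tilt %.3f yaw %.3f"%(th,yaw),"roll %.3f"%M[2,2],"low",cor.round(1),"high",cor2.round(1),"mid",mid.round(1))
    print("F",(P@s["force"]).round(1),"M",s["wrist_torque"].round(2),"op %.1f"%(s["opening"]*1000)); return M
E
python3 - <<'E'
from h import *
M=rep(); print("pk +x in tool",M[0].round(3),"pk down in tool",(-M[2]).round(3))
s=Cam("scene");s.crop("q2.png",285,150,140,120,5)
E
```

```text
t: 16.35
tool_pos: [0.5287, 0.1017, 0.1717]
orientation: [-1.542, -0.304, -0.086]
force: [0.6, -0.2, -6.0]
opening: 0.0135
t 16.35 tcp_pk [  4.3  -0.2 131.7] tilt 0.250 yaw -0.003 roll -0.000 low [-39.   -0.   78.8] high [ 67.6  -0.4 106. ] mid [  4.9  -0.2 129.2]
F [ 0.6 -0.3 -6. ] M [-0.03  0.33 -0.01] op 13.5
pk +x in tool [0.969 0.247 0.003] pk down in tool [-0.247  0.969  0.   ]
```

View pics/q2.png

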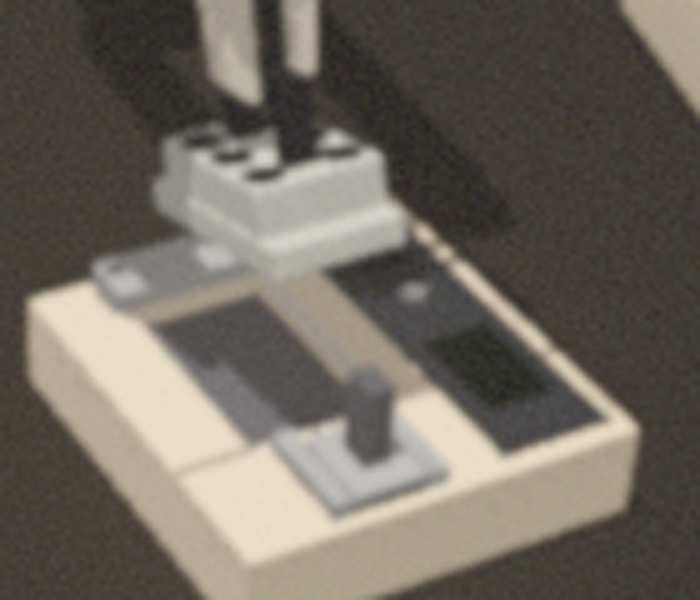

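```bash
python3 -m inch '[[[-5,19.4,0,0,0,0],[-5,19.4,0,0,0,0],[-2.5,9.7,0,0,0,0],[0,0,0,0,0,0],[0,0,0,0,0,0]]]' 0 60
python3 - <<'E'
from h import *
M=rep()
s=Cam("scene");s.crop("r2.png",285,160,140,120,5)
E
```

```text
t: 17.02
tool_pos: [0.5288, 0.1017, 0.1215]
orientation: [-1.542, -0.305, -0.087]
force: [1.2, -0.5, -6.5]
opening: 0.0131
t 17.02 tcp_pk [ 4.3 -0.1 81.5] tilt 0.251 yaw -0.003 roll -0.000 low [-38.9  -0.   28.5] high [67.7 -0.3 55.8] mid [ 5.  -0.1 79. ]
F [ 1.1 -0.6 -6.5] M [ 0.01  0.46 -0.02] op 13.1
```

View pics/r2.png

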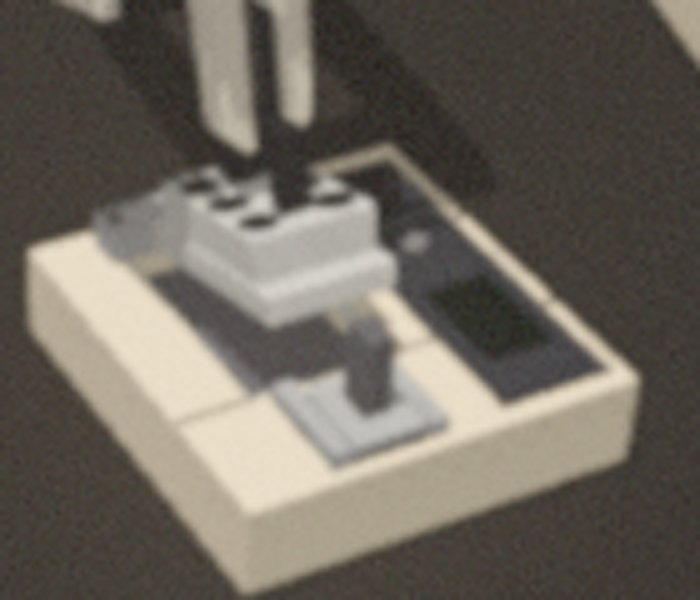

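```bash
python3 -m inch '[[[-2.5,9.7,0,0,0,0],[-1.5,5.8,0,0,0,0],[-1.2,4.8,0,0,0,0],[0,0,0,0,0,0],[0,0,0,0,0,0]]]' 0 60
python3 -c "
from h import *
rep()"
python3 -m inch '[[[-0.5,2,0,0,0,0],[0,0,0,0,0,0]]]' 0 60
python3 -m inch '[[[-0.4,1.5,0,0,0,0],[0,0,0,0,0,0]]]' 0 60
python3 - <<'E'
from h import *
rep()
s=Cam("scene");s.crop("s2.png",285,160,140,120,5)
E
```

```text
t: 17.7
tool_pos: [0.528, 0.1016, 0.0996]
orientation: [-1.542, -0.305, -0.086]
force: [0.2, 0.4, -6.1]
opening: 0.0134
t 17.70 tcp_pk [ 3.5 -0.1 59.6] tilt 0.250 yaw -0.003 roll -0.000 low [-39.7   0.    6.6] high [66.9 -0.3 33.9] mid [ 4.2 -0.1 57.1]
F [ 0.2  0.3 -6.1] M [ 0.01  0.46 -0.01] op 13.4
t: 17.95
tool_pos: [0.5278, 0.1016, 0.0973]
orientation: [-1.542, -0.305, -0.086]
force: [0.5, -0.1, -5.2]
opening: 0.0135
t: 18.2
tool_pos: [0.5277, 0.1016, 0.0956]
orientation: [-1.542, -0.304, -0.086]
force: [0.3, -0.0, -5.7]
opening: 0.0138
t 18.20 tcp_pk [ 3.2 -0.1 55.6] tilt 0.250 yaw -0.003 roll -0.000 low [-40.1   0.1   2.7] high [66.5 -0.2 29.8] mid [ 3.9 -0.1 53.1]
F [ 0.3 -0.1 -5.7] M [-0.03  0.4  -0.01] op 13.8
```

View pics/s2.png

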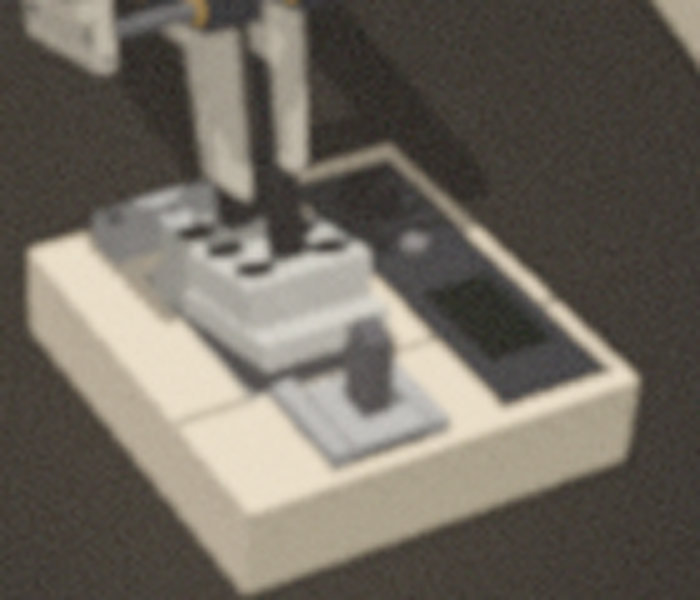

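```bash
python3 -m inch '[[[-2.9,-0.7,0,0,0,0],[-2.9,-0.7,0,0,0,0],[-2.9,-0.7,0,0,0,0],[0,0,0,0,0,0],[0,0,0,0,0,0]]]' 0 60
python3 -c "
from h import *
rep()"
```

```text
t: 18.88
tool_pos: [0.5191, 0.1004, 0.0958]
orientation: [-1.542, -0.305, -0.086]
force: [0.2, -0.4, -5.7]
opening: 0.0132
t 18.88 tcp_pk [-5.5 -0.  55.8] tilt 0.250 yaw -0.003 roll 0.000 low [-48.7   0.1   2.8] high [57.8 -0.2 30.1] mid [-4.9 -0.  53.3]
F [ 0.1 -0.4 -5.7] M [-0.03  0.44  0.06] op 13.2
```

```bash
python3 -m inch '[[[-2,-0.5,0,0,0,0],[-1.4,-0.3,0,0,0,0],[0,0,0,0,0,0]]]' 0 60
python3 -c "
from h import *
rep()"
python3 -m inch '[[[-1.5,-0.4,0,0,0,0],[0,0,0,0,0,0]]]' 0 60
python3 - <<'E'
from h import *
rep()
s=Cam("scene");s.crop("t2.png",285,160,140,120,5)
E
```

```text
t: 19.25
tool_pos: [0.5158, 0.0999, 0.0958]
orientation: [-1.542, -0.305, -0.087]
force: [2.3, 0.8, -6.7]
opening: 0.0132
t 19.25 tcp_pk [-8.8 -0.  55.8] tilt 0.251 yaw -0.003 roll -0.000 low [-52.    0.1   2.8] high [54.5 -0.2 30.1] mid [-8.2 -0.1 53.3]
F [ 2.4  0.5 -6.7] M [0.03 0.04 0.05] op 13.2
t: 19.5
tool_pos: [0.5148, 0.0997, 0.0963]
orientation: [-1.541, -0.306, -0.088]
force: [4.9, 0.8, -5.6]
opening: 0.0134
t 19.50 tcp_pk [-9.8 -0.1 56.3] tilt 0.252 yaw -0.003 roll -0.000 low [-52.9   0.1   3.3] high [53.6 -0.2 30.7] mid [-9.2 -0.1 53.8]
F [ 5.   0.  -5.6] M [ 0.24 -0.76  0.02] op 13.4
```

View pics/t2.png

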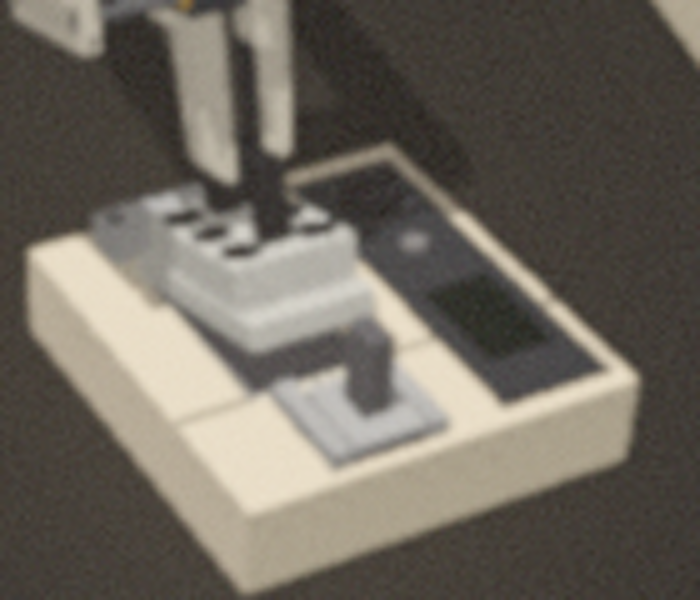

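```bash
python3 -m inch '[[[1.2,1.8,0,0,0,0],[0,0,0,0,0,0]]]' 0 60
python3 -c "
from h import *
rep()"
python3 -m inch '[[[1.1,2.8,0,0,0,0.05],[0,0,0,0,0,0],[1.2,2.9,0,0,0,0.05],[0,0,0,0,0,0],[0,0,0,0,0,0]]]' 0 60
python3 -c "
from h import *
rep()"
```

```text
t: 19.8
tool_pos: [0.5156, 0.0999, 0.0941]
orientation: [-1.542, -0.305, -0.086]
force: [3.4, 0.6, -5.1]
opening: 0.0135
t 19.80 tcp_pk [-9.  -0.1 54.1] tilt 0.250 yaw -0.003 roll -0.000 low [-52.2   0.1   1.2] high [54.3 -0.2 28.4] mid [-8.3 -0.1 51.6]
F [ 3.4  0.1 -5.1] M [ 0.05 -0.32  0.  ] op 13.5
t: 20.42
tool_pos: [0.5191, 0.1004, 0.0891]
orientation: [-1.554, -0.228, -0.009]
force: [4.2, 1.2, -4.8]
opening: 0.0133
t 20.43 tcp_pk [-5.5 -0.  49.1] tilt 0.151 yaw -0.003 roll 0.000 low [-53.7   0.1   0.7] high [55.  -0.2 17.3] mid [-5.1 -0.  46.6]
F [ 4.4  0.6 -4.8] M [ 0.13 -0.62  0.01] op 13.3
```

```bash
python3 -m inch '[[[2.0,2.9,0,0,0,0.05],[0,0,0,0,0,0],[1.5,2.9,0,0,0,0.05],[0,0,0,0,0,0],[0,0,0,0,0,0]]]' 0 60
python3 -c "
from h import *
rep()"
```

```text
t: 21.05
tool_pos: [0.5228, 0.1009, 0.0837]
orientation: [-1.564, -0.15, 0.07]
force: [1.1, -0.3, -5.1]
opening: 0.0134
t 21.05 tcp_pk [-1.7 -0.  43.7] tilt 0.051 yaw -0.003 roll -0.000 low [-54.6   0.1   0.4] high [55.3 -0.2  6. ] mid [-1.6 -0.  41.1]
F [ 1.1 -0.4 -5.1] M [ 0.07 -0.17  0.01] op 13.4
```

```bash
python3 -m inch '[[[1.6,3.0,0,0,0,0.051],[0,0,0,0,0,0],[0,0,0,0,0,0]]]' 0 60
python3 -c "
from h import *
rep()"
python3 -m inch '[[[0,0.6,0,0,0,0],[0,0,0,0,0,0]]]' 0 60
python3 - <<'E'
from h import *
rep()
s=Cam("scene");s.crop("u2.png",285,160,140,120,5)
E
```

```text
t: 21.42
tool_pos: [0.5247, 0.1012, 0.0809]
orientation: [-1.568, -0.11, 0.11]
force: [0.8, -0.3, -4.3]
opening: 0.0135
t 21.43 tcp_pk [ 0.2  0.  40.9] tilt 0.000 yaw -0.003 roll 0.000 low [-54.8   0.2   0.3] high [55.2 -0.1  0.3] mid [ 0.2  0.  38.3]
F [ 0.8 -0.4 -4.3] M [ 0.17 -0.11 -0.06] op 13.5
t: 21.68
tool_pos: [0.5248, 0.1014, 0.0808]
orientation: [-1.568, -0.11, 0.11]
force: [-2.8, 0.7, 0.7]
opening: 0.0132
t 21.68 tcp_pk [ 0.4  0.1 40.8] tilt -0.000 yaw -0.003 roll 0.000 low [-54.7   0.3   0.2] high [55.3 -0.   0.2] mid [ 0.4  0.1 38.2]
F [-2.6  1.1  0.7] M [0.3  0.43 0.06] op 13.2
```

View pics/u2.png

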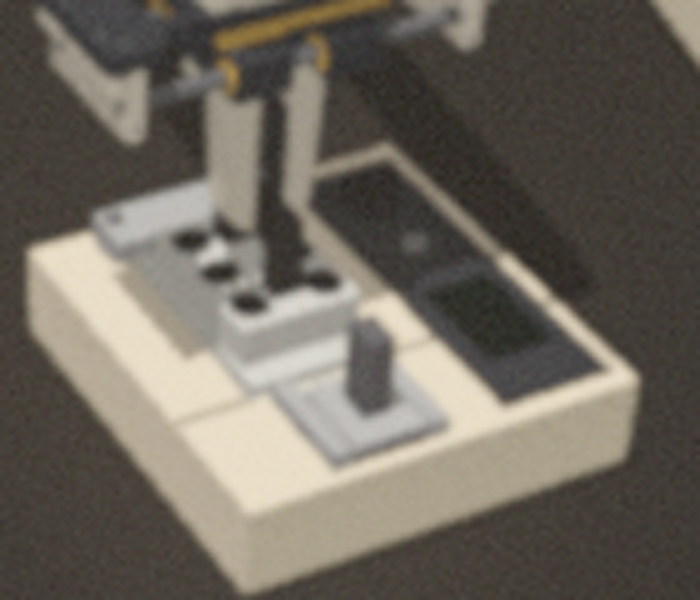

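```bash
python3 -m inch '[[[0,0,0,0,0,0],[0,0,0,0,0,0],[0,0,0,0,0,0],[0,0,0,0,0,0]]]' 40 40
python3 -m inch '[[[0,-15,0,0,0,0],[0,-40,0,0,0,0],[0,-50,0,0,0,0],[0,0,0,0,0,0]]]' 40
python3 - <<'E'
from h import *
rep(); plan(pk(95,0,0)+[0,0,.12-.04],toolR(PY))
s=Cam("scene");s.crop("v2.png",285,160,140,120,5)
E
```

```text
t: 22.22
tool_pos: [0.525, 0.1011, 0.0803]
orientation: [-1.568, -0.109, 0.111]
force: [-0.4, 0.1, -0.5]
opening: 0.0399
t: 22.72
tool_pos: [0.5285, 0.1015, 0.1919]
orientation: [-1.568, -0.117, 0.103]
force: [1.0, -0.8, -0.6]
opening: 0.0399
t 22.73 tcp_pk [  4.   -0.2 151.9] tilt 0.009 yaw -0.003 roll -0.001 low [-5.060e+01 -1.000e-01  1.109e+02] high [ 59.4  -0.4 111.9] mid [  4.   -0.2 149.3]
F [ 0.9 -1.  -0.6] M [ 0.04  0.02 -0.03] op 39.9
t 22.73 tcp [0.5285 0.1015 0.1919] F [ 1.  -0.8 -0.6] op 39.9 q [ 0.09 -0.04  1.68 -0.    1.5  -1.62]
shift(tool now,mm) [90.2 83.8  0.5] turn [ 0.001 -0.003  0.009] world shift mm [ 90.   13.2 -82.9] shift in target axes [91.  82.9  0.2]
```

View pics/v2.png

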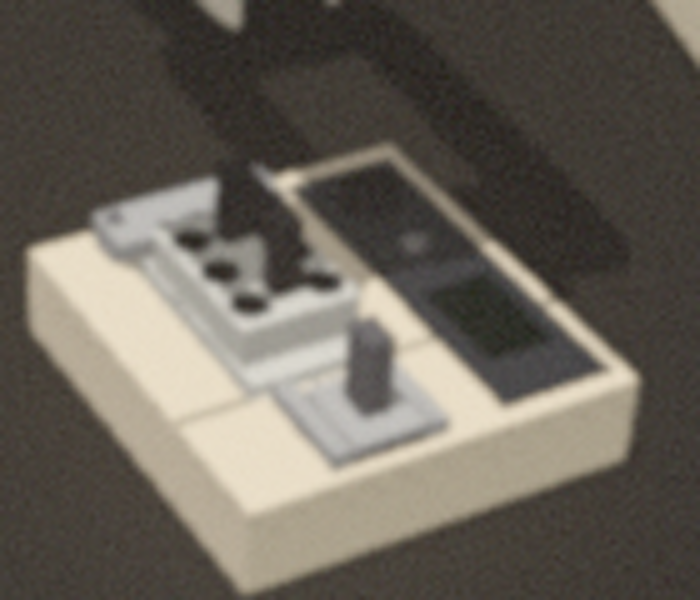

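The block lies flat in the pocket with its flange level at crop (300,365). Next I go to the tab at crop (372,365).

```bash
python3 -m inch '[[[46,0,0,0,0,0],[47,0,0,0,0,0],[0,0,0,0,0,0],[0,0,0,0,0,0]]]' 40
python3 - <<'E'
from h import *
rep()
E
```

```text
t: 23.28
tool_pos: [0.6161, 0.1141, 0.1839]
orientation: [-1.568, -0.107, 0.113]
force: [-0.0, -1.1, -0.1]
opening: 0.04
t 23.27 tcp_pk [ 92.5  -0.3 143.9] tilt -0.004 yaw -0.003 roll 0.000 low [ 3.730e+01 -1.000e-01  1.035e+02] high [147.3  -0.4 103. ] mid [ 92.4  -0.3 141.3]
F [-0.2 -1.1 -0.1] M [0.04 0.06 0.01] op 40.0
```

```bash
python3 -m inch '[[[1,40,0.3,0,0,0],[0,40,0,0,0,0],[0,20,0,0,0,0],[0,10,0,0,0,0],[0,0,0,0,0,0]]]' 40
python3 -m inch '[[[0,0,0,0,0,0],[0,0,0,0,0,0],[0,0,0,0,0,0],[0,0,0,0,0,0],[0,0,0,0,0,0]]]' 0 25
python3 -c "
from h import *
rep()"
```

```text
t: 23.9
tool_pos: [0.618, 0.1146, 0.0758]
orientation: [-1.568, -0.11, 0.111]
force: [0.5, 0.5, 0.0]
opening: 0.0399
t: 24.52
tool_pos: [0.6184, 0.115, 0.076]
orientation: [-1.568, -0.11, 0.11]
force: [-0.7, 2.2, 5.3]
opening: 0.014
t 24.52 tcp_pk [95.   0.3 36. ] tilt 0.000 yaw -0.003 roll 0.000 low [40.   0.5 -4.6] high [150.    0.2  -4.6] mid [95.   0.3 33.4]
F [-0.4  2.3  5.3] M [0.51 0.12 0.02] op 14.0
```

Gripped. Now I push the bolt home, 25 mm along -x.

```bash
python3 -m inch '[[[-4,0,0,0,0,0],[-6,0,0,0,0,0],[-6,0,0,0,0,0],[-5,0,0,0,0,0],[-2.5,0,0,0,0,0],[0,0,0,0,0,0]]]' 0 25
python3 -c "
from h import *
rep()"
python3 -m inch '[[[-1.5,0,0,0,0,0],[-1,0,0,0,0,0],[0,0,0,0,0,0]]]' 0 25
python3 -c "
from h import *
rep()"
```

```text
t: 25.28
tool_pos: [0.5947, 0.1117, 0.0759]
orientation: [-1.568, -0.11, 0.11]
force: [-0.4, 3.5, 6.7]
opening: 0.0134
t 25.27 tcp_pk [71.   0.4 35.9] tilt 0.000 yaw -0.003 roll 0.000 low [16.   0.5 -4.7] high [126.    0.2  -4.6] mid [71.   0.4 33.3]
F [0.1 3.6 6.7] M [ 0.73  0.   -0.06] op 13.4
t: 25.65
tool_pos: [0.5935, 0.1115, 0.076]
orientation: [-1.567, -0.112, 0.108]
force: [5.9, 4.5, 1.8]
opening: 0.0134
t 25.65 tcp_pk [69.7  0.4 36. ] tilt 0.003 yaw -0.003 roll 0.000 low [14.8  0.5 -4.8] high [124.8   0.2  -4.5] mid [69.7  0.4 33.4]
F [6.5 3.6 1.8] M [ 0.93 -1.13 -0.01] op 13.4
```

```bash
python3 -m inch '[[[1,0,0,0,0,0],[0,0,0,0,0,0],[0,0,0,0,0,0],[0,0,0,0,0,0],[0,0,0,0,0,0]]]' 45 25
python3 -m inch '[[[0,-20,0,0,0,0],[0,-40,0,0,0,0],[0,-50,0,0,0,0],[0,-30,0,0,0,0],[0,0,0,0,0,0],[0,0,0,0,0,0],[0,0,0,0,0,0]]]' 45
python3 - <<'E'
from h import *
rep()
s=Cam("scene");s.crop("w2.png",285,160,140,120,5);t=Cam("top");t.crop("w1.png",205,200,140,140,4)
E
```

```text
t: 26.28
tool_pos: [0.593, 0.111, 0.0751]
orientation: [-1.568, -0.109, 0.111]
force: [0.4, -0.3, 0.0]
opening: 0.045
t: 27.15
tool_pos: [0.5923, 0.111, 0.2135]
orientation: [-1.568, -0.107, 0.113]
force: [0.6, -0.1, -0.0]
opening: 0.045
t 27.15 tcp_pk [6.850e+01 1.000e-01 1.735e+02] tilt -0.004 yaw -0.003 roll 0.000 low [ 13.4   0.2 133.1] high [ 1.234e+02 -1.000e-01  1.326e+02] mid [6.850e+01 1.000e-01 1.709e+02]
F [ 0.6 -0.2 -0. ] M [ 0.05 -0.03  0.01] op 45.0
```

View pics/w2.png

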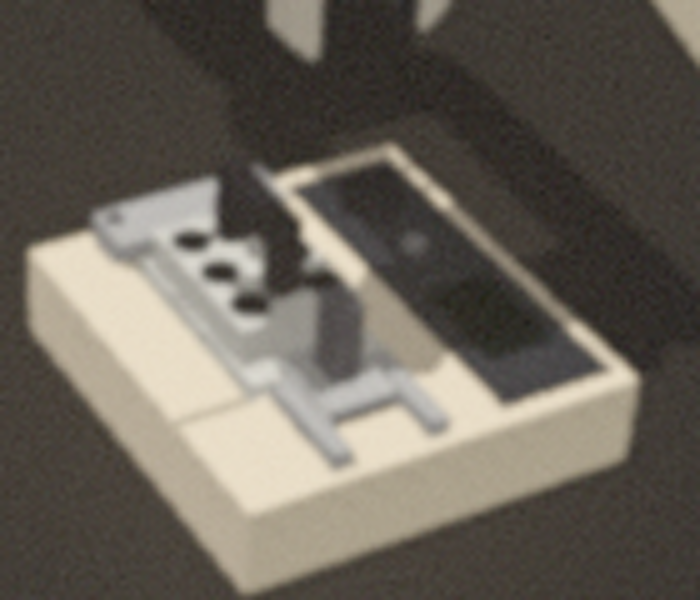

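```bash
python3 - <<'E'
from h import *
s=Cam("scene")
o=np.array([285,160])
for n,P in [("tab top home",pk(70,0,64)),("tab top 5mm",pk(75,0,64)),("body+x-y top",pk(42,-31,36)),("flange +x-y",pk(55,-32,14))]: print(n,((s.proj(P)[0]-o)*5).round(0))
print(robot.close_job())
E
```

```text
tab top home [339. 289.]
tab top 5mm [345. 295.]
body+x-y top [242. 325.]
flange +x-y [252. 381.]
the job is handed in; nothing more can be done
None
```

The six-large-well block is in the heater pocket with the bolt pushed home over its flange, and I've handed the job in at about 27 s. The call gave no verdict.

**What I did:**
- **Bolt:** I drew it back 23.4 mm, until it reached its stop.
- **Block:** I lifted it by the handle and put one end under the lip at a 0.25 rad tilt. Then I rocked the other end down until it was level.
- **Finish:** I pushed the bolt home until it reached the stop, let go and raised the gripper clear.

**Last checks:**
- **Seating:** just before release, the block's weight was off the gripper. Arm readings put it level within 0.001 rad, 0.4 mm off centre in x, 0.1 mm in y and about 0.2 mm high. After release I checked it only in the picture, where it looked flat.
- **Bolt:** the tab was 69.7 mm from the pocket centre (70 mm is home). In the last picture its top is within 1 px of where it should be at home.
- **Gripper:** it was clear of everything, with a force reading near zero.

**What went wrong or disagreed:**
- **Missed first grip:** the first grip on the handle closed on nothing. In the pictures the finger ends sit about 20 mm higher than the stated tip length, so I regripped 18 mm lower. I didn't find the cause.
- **Camera heights:** two-view heights came out 1.5 to 2.7 mm low against the stated ones, within what the calibration allows or slightly over.
- **Bystanders:** I did not measure the spare block, bottle or tube rack again at the end. I saw no contact with them.

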